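# Put the walnuts away in the sliding-lid box

## Robot

A 7-joint arm with a two-finger parallel gripper is mounted at the origin on the work surface. World frame = base frame: x ahead of the robot, y to its left, z up, the work surface at z = 0. Lengths are in m, angles in rad, forces in N, time in s.
With the tool pointing down it reaches from about 0.425 to 0.875 m from the base axis. Payload 4.7 kg.
Tool frame: the origin (TCP) lies at the centre of the arm's flange, where the gripper is bolted on; the fingertips stand 182 mm ahead of it and the grasp point (between the pads) lies ahead of it (ctrl.hold_point_z is the z of the grasp point in the tool frame, in m); z points along the fingers, y is the direction in which the jaws open and shut (so a half turn about z gives the same grasp; the last joint's range is limited). The gripper opens to 87 mm and grips with 3 to 60 N. Pads are 19 mm wide; open, the fingers measure 117 mm over their backs; the gripper's body (75 mm by 190 mm) begins 51 mm behind the grasp point.
Start: joints at [-1.108, 0.321, -0.07, 1.45, 0.023, 1.371, -0.057], TCP at [0.282, 0.586, 0.405] pointing down, gripper open.
Joint ranges: [-2.86, 2.86], [-0.3, 2.09], [-1.38, 1.24], [0.06, 2.45], [-1.56, 4.7], [0.09, 2.05], [-2.69, 2.69]. Speed limits (rad/s): [2.57, 2.57, 3.14, 3.14, 3.14, 3.14, 3.14].

## Interface

Orientations are given as a rotation vector (axis times angle).
In Python, from bench import get_state, imaging, workorder, ctrl gives the robot as it stands.
- The arm moves only by the tool step_arm, never from a script. Its argument "increments" is a list of rows, each an object of numbers: "claw": the opening, from 0 (shut) to 1 (fully open); "tx", "ty", "tz": the shift along the tool's x, y, z in m; "spin": the turn about the tool's z in degrees. A call has 1 to 8 rows; each row is the pose to reach, as a shift and turn from the pose commanded when the call began, along the tool's axes at that moment; what a row does not reach only later rows make up. A row lasts 1/12 s, in which the tool goes at most 41.7 mm and 7.16 degrees, less where a joint would pass 70% of its speed; a pose out of reach is approached as far as the arm can. A call with a gripper value outside its range is refused whole. The fingers move at their own pace and stop on an object; "force" is the grip in N (left out, the last holds). Time passes only in rows, so rows that repeat a pose let the fingers close. It gives the time, the measured TCP pose, the force and the opening at its end, in the units of the state.
- get_state(): the state, without advancing time (a new reading comes with each control period).
- imaging.get_image(name): name is "side" or "top" or "wrist"; returns the picture (384x512x3 uint8, blue, green, red); there is no depth.
- imaging.camera_params(name): a dict with "intrinsics" (3x3 intrinsics, pixels), "camera_from_world" (4x4, takes a point from world to camera coordinates). Camera axes: x right, y down, z forward; pixel columns grow to the right and rows downward; lengths in m; the calibration is good to about 2 mm. The wrist camera is an equidistant fisheye: a pixel r from the principal point sees the ray r / f radians off the axis. A picture is of the moment at which its call begins: read the wrist's pose just before it. camera_params takes no time and is no camera call; for the wrist camera it gives the pose at the moment of the call.
- workorder.close_job(): hands the job in, once; it reports no verdict.
The state is a dict: "time": time; "joint_positions": joint angles; "qd": joint speeds; "joint_torque": joint torques, N m; "position": TCP position; "tool_rot": TCP orientation; "ft_force": force on the tool from outside, world axes, zero at the start; "torque": the same for the moment, N m; "grip_width": opening from 0.0 (shut) to 1.0 (fully open).
Only numpy, scipy, OpenCV 4.12 (cv2) and the standard library are available. Lean on these libraries where they do the work, as an engineer would, in place of code of your own. Each camera call takes 0.05 s, during which the arm holds its last target. There are 200 camera calls.

## Task

Put the walnuts away: slide the lid of the wooden box open, tip all six walnuts out of the cup into the box, stand the empty cup upright with its whole foot on the slate coaster, and slide the lid fully shut again. Leave the bowl, the flower pot and the book where they are.

Things in the scene. Friction and masses are not known exactly. Their poses are not given: they have to be found in the camera images.
- box: fixed open-topped box of pale wood, 130 (its x) by 200 (its y) mm, standing on the table; walls and floor 8 mm thick, walls 75 mm high, plus a 12 mm high grooved rail along each long side that carries the sliding lid (rail tops 89 mm above the table). Origin: centre of its underside; z up, y along its length. The lid slides out over the +y end.
- lid (a joint): flat pale wooden lid, 112 by 200 by 8 mm, that slides in the box's grooves along the box's +y; 0 = fully shut, 0.14 m = fully open (then 140 mm of the box's -y part is uncovered). It is stiff: about 1.5 N moves it, and it stays where it is left. Its top is 84 mm above the table.
- lid_rib (a point): centre of the top of the dark wooden rib on the lid: a cross bar 80 mm long (along the box's x), 14 mm thick (along the box's y), standing 24 mm up from the lid's top; this point is 108 mm above the table. It moves with the lid; shut, it lies 60 mm to the -y side of the box's middle.
- cup: loose plain white stoneware cup without handle, 100 mm tall, outside diameter 62 mm at the foot, 67 mm at mid height, 70 mm at the rim; wall 3 mm, floor 5 mm, about 0.2 kg. Origin: centre of its underside; z towards its mouth. It holds the walnuts.
- coaster: loose square slate coaster, 110 by 110 by 7 mm, lying flat on the table. Origin: centre of its underside; x and y along its edges.
- bowl: empty wooden bowl, 190 mm across, 70 mm high, bystander. Origin: centre of its underside.
- pot: grey pot of lavender, 84 mm across, about 160 mm tall with its flowers, bystander. Origin: centre of its underside.
- book: grey hardback book lying flat, 210 by 150 by 28 mm, bystander. Origin: centre of its underside.
- walnut0: walnut, a ball 26 mm across, 12 g, one of six in the cup. Origin: its centre.
- walnut1: walnut, a ball 26 mm across, 12 g, one of six in the cup. Origin: its centre.
- walnut2: walnut, a ball 26 mm across, 12 g, one of six in the cup. Origin: its centre.
- walnut3: walnut, a ball 26 mm across, 12 g, one of six in the cup. Origin: its centre.
- walnut4: walnut, a ball 26 mm across, 12 g, one of six in the cup. Origin: its centre.
- walnut5: walnut, a ball 26 mm across, 12 g, one of six in the cup. Origin: its centre.

How it is judged:
By the outcome, as a careful person would: the job done as asked, in the order asked, and still so for the second after the job is handed in, with the robot touching nothing.
It also fails if it takes over 72 s, if anything falls off the work surface, if the arm or the gripper's body presses on something with over 40 N, if the wrist force passes 120 N, or if a joint passes its speed limit or range.

## Working session

There is one attempt and no reset: what is moved stays moved. The work goes in short steps, Python scripts to look and compute and a tool call to move; the robot and the scene stay as the last step left them, time stands still between calls to the robot, and variables do not carry over. Pictures are saved under pics/ and viewed, on a budget of 10 in all, crops included, one or two more only if the job needs it, and the job is handed in when it is done.

Besides the shell and the picture viewer there is one more tool, called after "Emit:" as a command line: name --argument value ..., lists and objects as JSON in quotes. step_arm: Moves the arm, as the interface text tells. Its arguments: {"type":"object","properties":{"increments":{"type":"array"},"force":{"type":"number"}},"required":["increments"]}

```bash
mkdir -p pics; ls
python3 - <<'E'
from bench import get_state, imaging, workorder, ctrl
import cv2,numpy as np
print(get_state()); print(ctrl.hold_point_z)
a=imaging.get_image("top");b=imaging.get_image("side")
cv2.imwrite("pics/top.png",a);cv2.imwrite("pics/side.png",b)
for n in("top","side","wrist"):print(n,imaging.camera_params(n))
E
```

```text
pics
{'time': 0.0, 'joint_positions': array([-1.10793284,  0.32180298, -0.07006873,  1.45168914,  0.02260717,
        1.3707728 , -0.0568839 ]), 'qd': array([ 0.00163852, -0.00368614,  0.00103706,  0.00040245, -0.00282148,
        0.00023847, -0.00034389]), 'joint_torque': array([-2.26931897e-04, -4.91287100e+01, -4.03897623e-01, -3.12541795e+01,
       -6.39431085e-02,  4.36732150e-02,  1.88037820e-04]), 'position': array([0.28195127, 0.58543336, 0.40366696]), 'tool_rot': array([-6.98895346e-01, -3.06254548e+00,  2.92099749e-03]), 'ft_force': array([-0.20390805, -0.15819094,  1.03531351]), 'torque': array([ 0.05204997,  0.03043532, -0.03827621]), 'grip_width': 1.0011382657393966}
0.1635
top {'intrinsics': array([[459.2210777 ,   0.        , 253.19748283],
       [  0.        , 459.2210777 , 193.28130292],
       [  0.        ,   0.        ,   1.        ]]), 'camera_from_world': array([[-0.00429799, -0.99980978, -0.01902457,  0.09577996],
       [-0.9965649 ,  0.00585593, -0.08260819,  0.57660236],
       [ 0.08270388,  0.01860417, -0.9964005 ,  1.12831671],
       [ 0.        ,  0. 
[... 222 characters left out ...]
rom_world': array([[ 0.98864164, -0.14997349, -0.00978076, -0.56536736],
       [-0.08947363, -0.53503282, -0.84007997,  0.17946881],
       [ 0.12075669,  0.83141315, -0.5423744 ,  1.08551523],
       [ 0.        ,  0.        ,  0.        ,  1.        ]])}
wrist {'intrinsics': array([[297.31863964,   0.        , 253.92932076],
       [  0.        , 297.31863964, 191.05983031],
       [  0.        ,   0.        ,   1.        ]]), 'camera_from_world': array([[ 0.43393341,  0.90094264, -0.0020401 , -0.64965986],
       [ 0.85924946, -0.41316913,  0.30163163, -0.03566772],
       [ 0.27090989, -0.13264099, -0.95342236,  0.39230366],
       [ 0.        ,  0.        ,  0.        ,  1.        ]])}
```

View pics/top.png

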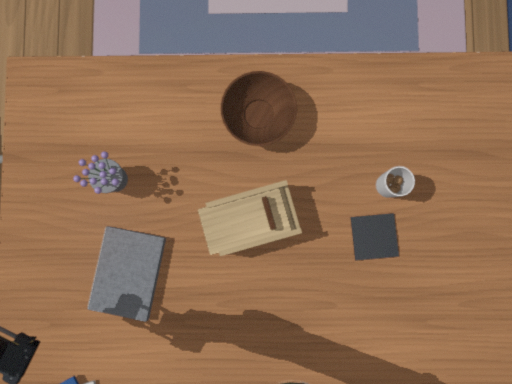

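View pics/side.png

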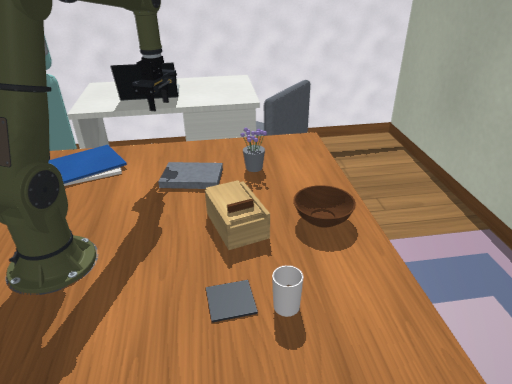

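```bash
cat > h.py <<'E'
import cv2,numpy as np
from scipy.spatial.transform import Rotation as R
from bench import get_state, imaging
def ray(n,px,P=None):
    P=P or imaging.camera_params(n);K=P["intrinsics"];T=P["camera_from_world"]
    u,v=(np.array(px,float)-K[:2,2])/K[0,0]
    if n=="wrist":
        r=np.hypot(u,v);d=np.array([u/r*np.sin(r),v/r*np.sin(r),np.cos(r)]) if r>0 else np.array([0,0,1.])
    else:d=np.array([u,v,1.])
    return -T[:3,:3].T@T[:3,3],T[:3,:3].T@d
def plane(n,px,z,P=None):
    o,d=ray(n,px,P);return o+d*(z-o[2])/d[2]
def proj(n,X,P=None):
    P=P or imaging.camera_params(n);K=P["intrinsics"];T=P["camera_from_world"]
    c=T[:3,:3]@X+T[:3,3]
    if n=="wrist":
        r=np.hypot(c[0],c[1]);return K[:2,2]+K[0,0]*np.arctan2(r,c[2])*c[:2]/r
    return K[:2,2]+K[0,0]*c[:2]/c[2]
def tool():
    s=get_state();return s["position"],R.from_rotvec(s["tool_rot"]).as_matrix()
def shift(X):
    "tool-frame shift taking the TCP to world X"
    p,M=tool();return M.T@(np.array(X)-p)
E
python3 - <<'E'
from h import *
np.set_printoptions(precision=4,suppress=True)
a=cv2.imread("pics/top.png");hsv=cv2.cvtColor(a,cv2.COLOR_BGR2HSV)
def blob(m,x0,y0,x1,y1):
    k=np.zeros_like(m);k[y0:y1,x0:x1]=m[y0:y1,x0:x1]
    return max(cv2.findContours(k,0,1)[0],key=cv2.contourArea)
def rect(m,b,z,name):
    c=blob(m,*b);r=cv2.minAreaRect(c);pts=np.array([plane("top",p,z) for p in cv2.boxPoints(r)])
    print(name,r,cv2.contourArea(c),"\n",pts[:,:2],pts.mean(0)[:2],"sides",np.linalg.norm(pts[1]-pts[0]),np.linalg.norm(pts[2]-pts[1]))
    e=pts[1]-pts[0];print(" ang",np.degrees(np.arctan2(e[1],e[0])))
H,S,V=cv2.split(hsv)
rect(((V<80)&(S<120)).astype('uint8'),(340,205,410,270),.007,"coaster")
rect((V<110).astype('uint8'),(255,190,282,235),.108,"rib")
print("px",hsv[215,240],hsv[213,267],hsv[183,385],hsv[240,270],hsv[240,320],hsv[245,300])
rect(((V>140)&(S<140)).astype('uint8'),(190,170,310,265),.089,"box")
c=blob(((S<50)&(V>120)).astype('uint8'),360,150,430,215)
print("cup",cv2.boundingRect(c),cv2.fitEllipse(c))
h=cv2.convexHull(c)
x,y,w,hh=cv2.boundingRect(h)
p,M=tool();P=imaging.camera_params("wrist");o,_=ray("wrist",(0,0));print("cam in tool",M.T@(o-p));print(M)
cv2.imwrite("pics/z.png",cv2.resize(a[140:280,180:430],None,fx=3.2,fy=3.2,interpolation=cv2.INTER_CUBIC))
E
```

```text
coaster ((374.3775329589844, 236.4640655517578), (42.42707061767578, 43.232948303222656), 84.5596694946289) 1727.0 
 [[ 0.5159 -0.1535]
 [ 0.5257 -0.262 ]
 [ 0.4199 -0.2689]
 [ 0.41   -0.1613]] [ 0.4679 -0.2114] sides 0.10895943373805404 0.10610860588564529
 ang -84.8318238154133
rib ((269.05413818359375, 212.48406982421875), (33.12632751464844, 6.038359642028809), 73.61045837402344) 155.5 
 [[0.5603 0.0721]
 [0.5642 0.0586]
 [0.4904 0.0374]
 [0.4865 0.0509]] [0.5254 0.0547] sides 0.014050493994157089 0.07679150822552358
 ang -73.89345270680046
px [ 18  77 179] [ 13 144  92] [ 15   8 185] [ 18  78 177] [ 13 126 158] [ 14 126 160]
box ((249.49996948242188, 216.99996948242188), (93.99998474121094, 118.99998474121094), 90.0) 9324.5 
 [[ 0.6284  0.2423]
 [ 0.6265 -0.0411]
 [ 0.4053 -0.038 ]
 [ 0.4061  0.2407]] [0.5166 0.101 ] sides 0.2834332200068014 0.2212124164045079
 ang -90.39254854561459
cup (376, 166, 39, 31) ((395.5808410644531, 181.82540893554688), (28.99740219116211, 39.2078742980957), 73.85697937011719)
cam in tool [0.0843 0.0007 0.0203]
[[-0.901   0.4339 -0.0007]
 [ 0.4339  0.901  -0.0016]
 [-0.0001 -0.0017 -1.    ]]
```

View pics/z.png

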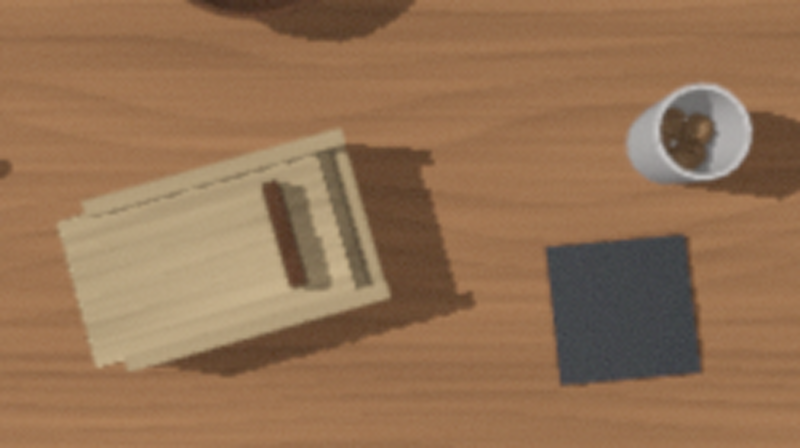

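```bash
cat >> h.py <<'E'
np.set_printoptions(precision=4,suppress=True)
BX=None
E
python3 - <<'E'
from h import *
f=lambda x,y:(180+x/3.2-.35,140+y/3.2-.35)
q=np.array([plane("top",f(*p),.089)[:2] for p in[(343,130),(388,297),(130,370),(83,205)]])  # -y+x, -y-x, +y-x,+y+x
print(q,[np.linalg.norm(q[i]-q[i-1]) for i in range(4)])
c=q.mean(0);e=(q[3]-q[0])+(q[2]-q[1]);e/=np.linalg.norm(e);print("box",c,"ydir",e,np.degrees(np.arctan2(e[1],e[0])))
x=np.array([e[1],-e[0]])
r=plane("top",f(284,235),.108)[:2];print("rib",r,"box frame",(r-c)@x,(r-c)@e)
print("cup",plane("top",f(704,131),.1))
a=cv2.imread("pics/top.png");H,S,V=cv2.split(cv2.cvtColor(a,cv2.COLOR_BGR2HSV))
# side view checks
from bench import imaging
for n,X in(("rib",[*r,.108]),("boxmid",[*c,.084])):print(n,proj("side",np.array(X)))
b=cv2.imread("pics/side.png");h2=cv2.cvtColor(b,cv2.COLOR_BGR2HSV)
m=((h2[...,1]<50)&(h2[...,2]>120)).astype('uint8');m[:255]=0;m[330:]=0;m[:,:262]=0;m[:,312:]=0
ct=max(cv2.findContours(m,0,1)[0],key=cv2.contourArea);print("cup side",cv2.boundingRect(ct), proj("side",plane("top",f(704,131),.1)))
E
```

```text
[[ 0.6022  0.0117]
 [ 0.4787 -0.02  ]
 [ 0.4262  0.1696]
 [ 0.5476  0.2046]] [np.float64(0.2005586814907601), np.float64(0.1275292164485633), np.float64(0.1967651200495449), np.float64(0.1263882961906683)]
box [0.5137 0.0915] ydir [-0.2698  0.9629] 105.65329276528041
rib [0.5239 0.0562] box frame 0.0002990591578075788 -0.036680064204012486
cup [ 0.5986 -0.2511  0.1   ]
rib [239.945  201.5021]
boxmid [235.5654 202.1034]
cup side (272, 266, 31, 51) [287.5854 275.2095]
```

Emit:
step_arm --increments '[{"tx": -0.473, "ty": -0.401, "spin": 48.7, "claw": 0}, {"tx": -0.473, "ty": -0.401, "spin": 48.7, "claw": 0}, {"tx": -0.473, "ty": -0.401, "spin": 48.7, "claw": 0}, {"tx": -0.473, "ty": -0.401, "spin": 48.7, "claw": 0}, {"tx": -0.473, "ty": -0.401, "spin": 48.7, "claw": 0}, {"tx": -0.473, "ty": -0.401, "spin": 48.7, "claw": 0}, {"tx": -0.473, "ty": -0.401, "spin": 48.7, "claw": 0}, {"tx": -0.473, "ty": -0.401, "spin": 48.7, "claw": 0}]'

```text
invalid input at $.increments[0]: expected keys claw, tx, ty, tz, spin
```

```bash
cat >> h.py <<'E'
C=np.array([.5137,.0915]);EY=np.array([-.2698,.9629]);EX=np.array([EY[1],-EY[0]])
def box(x,y,z):return np.array([*(C+x*EX+y*EY),z])
def rep(X=None):
    s=get_state();p,M=tool();d=p[:2]-C
    print("t %.2f p"%s["time"],p,"box xy",d@EX,d@EY,"F",s["ft_force"],"w",s["grip_width"],"xang",np.degrees(np.arctan2(M[1,0],M[0,0])),"zax",M[:,2])
    if X is not None:print("shift",shift(X),"dspin",(np.degrees(np.arctan2(M[1,0],M[0,0]))-105.65))
E
python3 -c "
from h import *
rep(box(0,-.075,.35))"
```

```text
t 0.10 p [0.282  0.5855 0.4038] box xy -0.08986098433472192 0.5381495715125051 F [-0.4373  0.0889  0.5218] w 0.9993573010499318 xang 154.2861317821712 zax [-0.0007 -0.0016 -1.    ]
shift [-0.4727 -0.4007  0.0545] dspin 48.63613178217119
```

Emit:
step_arm --increments '[{"tx": -0.473, "ty": -0.401, "tz": 0, "spin": 48.6, "claw": 0}, {"tx": -0.473, "ty": -0.401, "tz": 0, "spin": 48.6, "claw": 0}, {"tx": -0.473, "ty": -0.401, "tz": 0, "spin": 48.6, "claw": 0}, {"tx": -0.473, "ty": -0.401, "tz": 0, "spin": 48.6, "claw": 0}, {"tx": -0.473, "ty": -0.401, "tz": 0, "spin": 48.6, "claw": 0}, {"tx": -0.473, "ty": -0.401, "tz": 0, "spin": 48.6, "claw": 0}, {"tx": -0.473, "ty": -0.401, "tz": 0, "spin": 48.6, "claw": 0}, {"tx": -0.473, "ty": -0.401, "tz": 0, "spin": 48.6, "claw": 0}]'

```text
time: 0.77
position: [0.4179, 0.279, 0.4045]
tool_rot: [-1.903, -2.5, 0.0]
ft_force: [0.8, 0.8, 1.0]
grip_width: 0.478
```

```bash
python3 -c "
from h import *
rep(box(0,-.075,.35))"
```

```text
t 0.77 p [0.4179 0.279  0.4045] box xy -0.04168986073970245 0.20635255134354474 F [0.7545 0.7832 1.0066] w 0.4777690671255172 xang 105.44804596154206 zax [-0.0003  0.0001 -1.    ]
shift [-0.2812  0.0427  0.0545] dspin -0.20195403845794146
```

Emit:
step_arm --increments '[{"tx": -0.281, "ty": 0.042, "tz": 0.054, "spin": 0, "claw": 0}, {"tx": -0.281, "ty": 0.042, "tz": 0.054, "spin": 0, "claw": 0}, {"tx": -0.281, "ty": 0.042, "tz": 0.054, "spin": 0, "claw": 0}, {"tx": -0.281, "ty": 0.042, "tz": 0.054, "spin": 0, "claw": 0}, {"tx": -0.281, "ty": 0.042, "tz": 0.054, "spin": 0, "claw": 0}, {"tx": -0.281, "ty": 0.042, "tz": 0.054, "spin": 0, "claw": 0}, {"tx": -0.281, "ty": 0.042, "tz": 0.054, "spin": 0, "claw": 0}, {"tx": -0.281, "ty": 0.042, "tz": 0.054, "spin": 0, "claw": 0}]'

```text
time: 1.43
position: [0.5351, 0.0131, 0.3494]
tool_rot: [1.91, 2.49, -0.007]
ft_force: [-0.2, -0.3, 0.0]
grip_width: 0.014
```

```bash
python3 -c "
from h import *
rep(box(0,-.078,.273))
a=imaging.get_image('wrist');cv2.imwrite('pics/w1.png',a)"
```

```text
t 1.43 p [0.5351 0.0131 0.3494] box xy -0.0005988570799163387 -0.0812675280718075 F [-0.2149 -0.3022  0.0009] w 0.014017024832000631 xang 105.01455618405164 zax [-0.0005 -0.0056 -1.    ]
shift [0.0037 0.0007 0.0764] dspin -0.6354438159483635
```

View pics/w1.png

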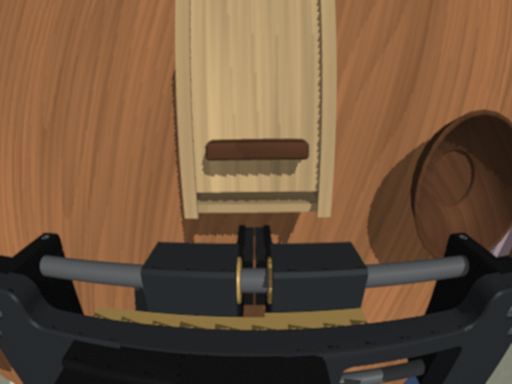

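Emit:
step_arm --increments '[{"tx": 0.004, "ty": 0, "tz": 0.04, "spin": 0.4, "claw": 0}, {"tx": 0.004, "ty": 0, "tz": 0.075, "spin": 0.4, "claw": 0}, {"tx": 0.004, "ty": 0, "tz": 0.075, "spin": 0.4, "claw": 0}, {"tx": 0.03, "ty": 0, "tz": 0.075, "spin": 0.4, "claw": 0}, {"tx": 0.055, "ty": 0, "tz": 0.075, "spin": 0.4, "claw": 0}, {"tx": 0.08, "ty": 0, "tz": 0.075, "spin": 0.4, "claw": 0}, {"tx": 0.105, "ty": 0, "tz": 0.075, "spin": 0.4, "claw": 0}, {"tx": 0.105, "ty": 0, "tz": 0.075, "spin": 0.4, "claw": 0}]'

```text
time: 2.15
position: [0.5042, 0.1289, 0.277]
tool_rot: [-1.895, -2.503, -0.003]
ft_force: [0.6, 0.9, 0.4]
grip_width: 0.002
```

```bash
python3 -c "
from h import *
rep(box(0,.063,.273))"
```

```text
t 2.15 p [0.5042 0.1289 0.277 ] box xy 0.0009334378840979729 0.0386248264056937 F [0.6288 0.8945 0.411 ] w 0.0024464326526814255 xang 105.74596813027563 zax [-0.0004  0.003  -1.    ]
shift [ 0.0244 -0.0009  0.0041] dspin 0.09596813027562234
```

Emit:
step_arm --increments '[{"tx": 0.012, "ty": 0, "tz": 0.0, "spin": 0, "claw": 0}, {"tx": 0.02, "ty": 0, "tz": 0.0, "spin": 0, "claw": 0}, {"tx": 0.025, "ty": 0, "tz": 0.0, "spin": 0, "claw": 0}, {"tx": 0.028, "ty": 0, "tz": 0.0, "spin": 0, "claw": 0}, {"tx": 0.028, "ty": 0, "tz": 0, "spin": 0, "claw": 0}]'

```text
time: 2.57
position: [0.4983, 0.1505, 0.2761]
tool_rot: [1.906, 2.497, 0.001]
ft_force: [-0.1, -0.3, -0.2]
grip_width: 0.006
```

```bash
python3 -c "
from h import *
rep(box(0,.063,.273))
a=imaging.get_image('top');cv2.imwrite('pics/t2.png',cv2.resize(a[140:280,150:400],None,fx=3,fy=3))"
```

```text
t 2.57 p [0.4983 0.1505 0.2761] box xy 0.001115325900517784 0.060922153670194844 F [-0.1163 -0.3473 -0.1623] w 0.005765879677349364 xang 105.29888241830977 zax [ 0.0006  0.0006 -1.    ]
shift [ 0.0021 -0.0011  0.0031] dspin -0.3511175816902323
```

View pics/t2.png

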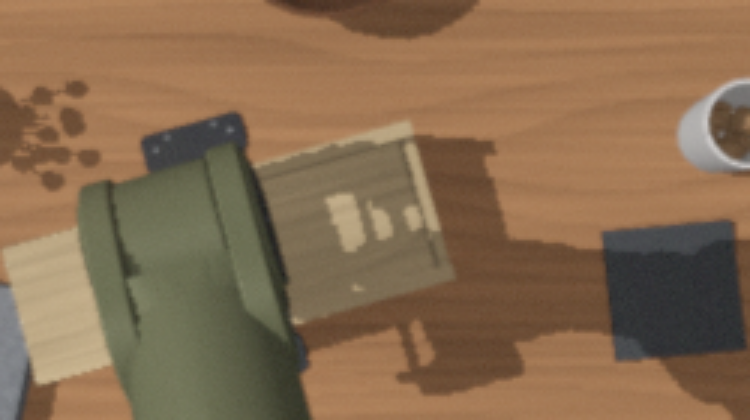

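Emit:
step_arm --increments '[{"tx": -0.005, "ty": 0, "tz": -0.04, "spin": 0, "claw": 0}, {"tx": -0.03, "ty": -0.005, "tz": -0.08, "spin": 0, "claw": 1}, {"tx": -0.414, "ty": -0.009, "tz": -0.1, "spin": 0, "claw": 1}, {"tx": -0.414, "ty": -0.009, "tz": -0.1, "spin": 0, "claw": 1}, {"tx": -0.414, "ty": -0.009, "tz": -0.1, "spin": 0, "claw": 1}, {"tx": -0.414, "ty": -0.009, "tz": -0.1, "spin": 0, "claw": 1}, {"tx": -0.414, "ty": -0.009, "tz": -0.1, "spin": 0, "claw": 1}, {"tx": -0.414, "ty": -0.009, "tz": -0.1, "spin": 0, "claw": 1}]'

```text
time: 3.28
position: [0.564, -0.1209, 0.3672]
tool_rot: [1.907, 2.497, 0.001]
ft_force: [0.6, 0.5, -0.3]
grip_width: 0.448
```

```bash
python3 -c "
from h import *
rep(np.array([.5986,-.2511,.376]))"
```

```text
t 3.28 p [ 0.564  -0.1209  0.3672] box xy -0.008910459706895314 -0.21807796252700035 F [ 0.6168  0.4775 -0.3144] w 0.4482952975684669 xang 105.25384673384961 zax [ 0.0006  0.0007 -1.    ]
shift [-0.1347 -0.0008 -0.0089] dspin -0.39615326615039237
```

Emit:
step_arm --increments '[{"tx": -0.115, "ty": -0.001, "tz": -0.005, "spin": 0, "claw": 1}, {"tx": -0.115, "ty": -0.001, "tz": -0.005, "spin": 0, "claw": 1}, {"tx": -0.115, "ty": -0.001, "tz": -0.005, "spin": 0, "claw": 1}, {"tx": -0.115, "ty": -0.001, "tz": -0.005, "spin": 0, "claw": 1}, {"tx": -0.115, "ty": -0.001, "tz": -0.005, "spin": 0, "claw": 1}, {"tx": -0.115, "ty": -0.001, "tz": -0.005, "spin": 0, "claw": 1}]'

```text
time: 3.78
position: [0.5933, -0.2295, 0.3713]
tool_rot: [-1.906, -2.496, -0.001]
ft_force: [0.6, 0.6, 0.1]
grip_width: 0.909
```

```bash
python3 -c "
from h import *
rep(np.array([.5986,-.2511,.2295]))
P=imaging.camera_params('wrist')
a=imaging.get_image('wrist');cv2.imwrite('pics/w2.png',a)
print('rim expected',proj('wrist',np.array([.5986,-.2511,.1]),P))
b=imaging.get_image('top');cv2.imwrite('pics/t3.png',b)
X=np.array([.5137,.0915])
print('lid end',[plane('top',p,.084)[:2]-C for p in[(150+20/3,140+315/3)]])
"
```

```text
t 3.78 p [ 0.5933 -0.2295  0.3713] box xy -0.009966071654745182 -0.3305405973508915 F [0.5507 0.6346 0.0855] w 0.9087177002836018 xang 105.25506915700835 zax [-0.0009  0.0012 -1.    ]
shift [-0.0225 -0.0005  0.1418] dspin -0.3949308429916556
rim expected [253.9001 219.8536]
lid end [array([-0.0631,  0.2295])]
```

View pics/w2.png

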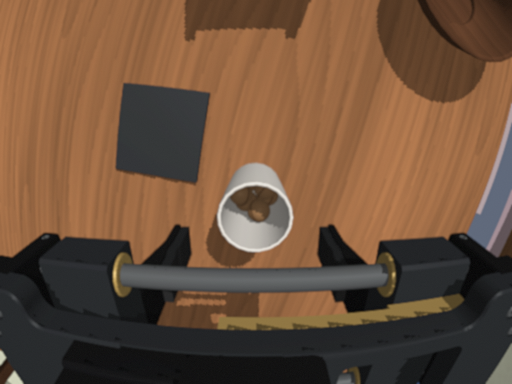

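Emit:
step_arm --increments '[{"tx": -0.019, "ty": 0.001, "tz": 0.02, "spin": 0.4, "claw": 1}, {"tx": -0.019, "ty": 0.001, "tz": 0.05, "spin": 0.4, "claw": 1}, {"tx": -0.019, "ty": 0.001, "tz": 0.08, "spin": 0.4, "claw": 1}, {"tx": -0.019, "ty": 0.001, "tz": 0.11, "spin": 0.4, "claw": 1}, {"tx": -0.019, "ty": 0.001, "tz": 0.13, "spin": 0.4, "claw": 1}, {"tx": -0.019, "ty": 0.001, "tz": 0.14, "spin": 0.4, "claw": 1}, {"tx": -0.019, "ty": 0.001, "tz": 0.14, "spin": 0.4, "claw": 1}, {"tx": -0.019, "ty": 0.001, "tz": 0.14, "spin": 0.4, "claw": 1}]'

```text
time: 4.55
position: [0.5998, -0.247, 0.2325]
tool_rot: [1.913, 2.492, 0.001]
ft_force: [0.5, 0.2, 0.5]
grip_width: 1.0
```

```bash
python3 -c "
from h import *
rep(np.array([.5986,-.2511,.2295]))
"
```

```text
t 4.55 p [ 0.5998 -0.247   0.2325] box xy -0.008396829253599076 -0.34912981322248343 F [0.4867 0.1966 0.475 ] w 1.000142118204003 xang 104.96874660393438 zax [ 0.0005  0.0002 -1.    ]
shift [-0.0037 -0.0022  0.003 ] dspin -0.6812533960656282
```

Emit:
step_arm --force 20 --increments '[{"tx": 0, "ty": 0, "tz": 0.0, "spin": 0, "claw": 0.6}, {"tx": 0, "ty": 0, "tz": 0.0, "spin": 0, "claw": 0.6}, {"tx": 0, "ty": 0, "tz": 0.0, "spin": 0, "claw": 0.6}, {"tx": 0, "ty": 0, "tz": 0.0, "spin": 0, "claw": 0.6}, {"tx": 0, "ty": 0, "tz": 0.0, "spin": 0, "claw": 0.6}, {"tx": 0, "ty": 0, "tz": 0, "spin": 0, "claw": 0.6}, {"tx": 0, "ty": 0, "tz": -0.02, "spin": 0, "claw": 0.6}, {"tx": 0, "ty": 0, "tz": -0.03, "spin": 0, "claw": 0.6}]'

```text
time: 5.22
position: [0.5993, -0.2477, 0.2624]
tool_rot: [-1.915, -2.49, -0.0]
ft_force: [0.5, 0.1, -2.8]
grip_width: 0.798
```

```bash
python3 -c "
from h import *
rep(box(0,-.19,.30))
"
```

```text
t 5.22 p [ 0.5993 -0.2477  0.2624] box xy -0.009114418264646195 -0.3496909124153218 F [ 0.5098  0.1111 -2.807 ] w 0.7983163490309841 xang 104.87837070976136 zax [-0.0003  0.0005 -1.    ]
shift [ 0.1598  0.0069 -0.0375] dspin -0.7716292902386499
```

```bash
python3 -c "
from h import *
rep(box(.12,-.03,.30))
print(get_state()['joint_positions'])
a=cv2.imread('pics/top.png');g=cv2.cvtColor(a,cv2.COLOR_BGR2HSV)
print('bowl near rim',plane('top',(258,147),.07),plane('top',(222,108),.07),plane('top',(297,108),.07))
"
```

```text
t 5.22 p [ 0.5993 -0.2477  0.2624] box xy -0.009114418264646195 -0.3496909124153218 F [ 0.5098  0.1111 -2.807 ] w 0.7983163490309841 xang 104.87837070976136 zax [-0.0003  0.0005 -1.    ]
shift [ 0.3214  0.1248 -0.0375] dspin -0.7716292902386499
[-0.1348  0.4753  0.6301  1.6369 -0.3031  1.1295  0.833 ]
bowl near rim [0.6862 0.0798 0.07  ] [0.7837 0.1676 0.07  ] [ 0.782 -0.016  0.07 ]
```

Emit:
step_arm --increments '[{"tx": 0.0, "ty": 0.03, "tz": -0.03, "spin": 7, "claw": 0.6}, {"tx": 0.02, "ty": 0.06, "tz": -0.06, "spin": 14, "claw": 0.6}, {"tx": 0.05, "ty": 0.09, "tz": -0.08, "spin": 21, "claw": 0.6}, {"tx": 0.085, "ty": 0.11, "tz": -0.08, "spin": 28, "claw": 0.6}, {"tx": 0.12, "ty": 0.125, "tz": -0.08, "spin": 35, "claw": 0.6}, {"tx": 0.155, "ty": 0.125, "tz": -0.08, "spin": 42, "claw": 0.6}, {"tx": 0.19, "ty": 0.125, "tz": -0.08, "spin": 49, "claw": 0.6}, {"tx": 0.2, "ty": 0.125, "tz": -0.08, "spin": 56, "claw": 0.6}]'

```text
time: 5.88
position: [0.6685, -0.0135, 0.3407]
tool_rot: [-2.852, -1.302, -0.001]
ft_force: [0.1, 2.1, -4.0]
grip_width: 0.8
```

```bash
sed -i 's/-105.65))/-15.65))/' h.py; python3 -c "
from h import *
rep(box(.12,-.03,.34))
print(get_state()['joint_positions'])
"
```

```text
t 5.88 p [ 0.6685 -0.0135  0.3407] box xy 0.12072269067528131 -0.14288460146765586 F [ 0.1284  2.1293 -3.9966] w 0.7998953853293961 xang 49.09226832236948 zax [-0.0023  0.0059 -1.    ]
shift [ 0.0616 -0.0946  0.0014] dspin 33.44226832236948
[-0.5977  0.4878  0.7943  1.5066 -0.3602  1.2999 -0.4778]
```

Emit:
step_arm --increments '[{"tx": 0.02, "ty": -0.03, "tz": 0.0, "spin": 7, "claw": 0.6}, {"tx": 0.04, "ty": -0.06, "tz": 0.0, "spin": 14, "claw": 0.6}, {"tx": 0.062, "ty": -0.092, "tz": 0.0, "spin": 21, "claw": 0.6}, {"tx": 0.062, "ty": -0.092, "tz": 0.0, "spin": 28, "claw": 0.6}, {"tx": 0.062, "ty": -0.092, "tz": 0.0, "spin": 32.5, "claw": 0.6}, {"tx": 0.062, "ty": -0.092, "tz": 0.0, "spin": 32.5, "claw": 0.6}, {"tx": 0.062, "ty": -0.092, "tz": 0.0, "spin": 32.5, "claw": 0.6}]'

```text
time: 6.47
position: [0.6401, 0.0848, 0.3417]
tool_rot: [3.108, 0.451, -0.0]
ft_force: [-0.4, -0.1, -3.1]
grip_width: 0.793
```

```bash
python3 -c "
from h import *
rep(box(.105,-.03,.2905))
"
```

```text
t 6.47 p [0.6401 0.0848 0.3417] box xy 0.11994067889946707 -0.04060052111289788 F [-0.3746 -0.1368 -3.1336] w 0.7932566308908766 xang 16.523804661779984 zax [ 0.     -0.0005 -1.    ]
shift [-0.0148 -0.0109  0.0512] dspin 0.8738046617799835
```

Emit:
step_arm --increments '[{"tx": -0.005, "ty": -0.01, "tz": 0.02, "spin": 0.9, "claw": 0.6}, {"tx": -0.012, "ty": -0.01, "tz": 0.04, "spin": 0.9, "claw": 0.6}, {"tx": -0.014, "ty": -0.01, "tz": 0.051, "spin": 0.9, "claw": 0.6}, {"tx": -0.016, "ty": -0.01, "tz": 0.051, "spin": 0.9, "claw": 0.6}, {"tx": -0.016, "ty": -0.01, "tz": 0.051, "spin": 0.9, "claw": 0.6}, {"tx": -0.016, "ty": -0.01, "tz": 0.051, "spin": 0.9, "claw": 0.6}]'

```text
time: 6.97
position: [0.6228, 0.089, 0.2921]
tool_rot: [3.113, 0.422, 0.003]
ft_force: [0.5, -0.5, -2.0]
grip_width: 0.797
```

```bash
python3 -c "
from h import *
rep(box(.098,-.03,.2905))
"
```

```text
t 6.97 p [0.6228 0.089  0.2921] box xy 0.10436014564374853 -0.031793357874871704 F [ 0.5189 -0.4646 -2.0383] w 0.7973342911500074 xang 15.450375941128163 zax [ 0.002   0.0001 -1.    ]
shift [-0.0064 -0.0018  0.0016] dspin -0.1996240588718372
```

Emit:
step_arm --increments '[{"tx": -0.008, "ty": 0, "tz": 0.0, "spin": 0, "claw": 0.6}, {"tx": -0.016, "ty": 0, "tz": -0.004, "spin": 0, "claw": 0.6}, {"tx": -0.024, "ty": 0, "tz": -0.007, "spin": 0, "claw": 0.6}, {"tx": -0.031, "ty": 0, "tz": -0.009, "spin": 0, "claw": 0.6}, {"tx": -0.037, "ty": 0, "tz": -0.0095, "spin": 0, "claw": 0.6}, {"tx": -0.043, "ty": 0, "tz": -0.01, "spin": 0, "claw": 0.6}, {"tx": -0.043, "ty": 0, "tz": -0.01, "spin": 0, "claw": 0.6}]'

```text
time: 7.55
position: [0.5798, 0.078, 0.3016]
tool_rot: [-3.112, -0.423, -0.001]
ft_force: [1.8, 0.2, -0.5]
grip_width: 0.797
```

```bash
python3 -c "
from h import *
rep(box(.098,-.03,.2905))
a=imaging.get_image('side');b=imaging.get_image('wrist')
cv2.imwrite('pics/s4.png',np.hstack([cv2.resize(a[140:260,170:330],None,fx=2.5,fy=2.5),cv2.resize(b,(400,300))]))
"
```

```text
t 7.55 p [0.5798 0.078  0.3016] box xy 0.06002890572537823 -0.030812546634120797 F [ 1.8427  0.1625 -0.4693] w 0.7967377539598712 xang 15.47436582924048 zax [ 0.0004  0.0014 -1.    ]
shift [ 0.038  -0.0009  0.0111] dspin -0.1756341707595208
```

View pics/s4.png

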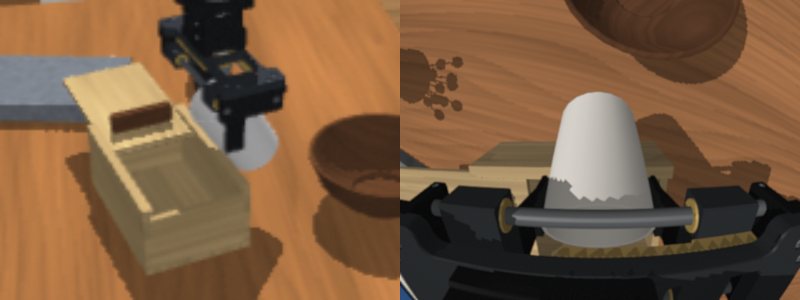

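Emit:
step_arm --increments '[{"tx": -0.006, "ty": 0, "tz": 0.0, "spin": 0, "claw": 0.6}, {"tx": -0.012, "ty": 0, "tz": 0.002, "spin": 0, "claw": 0.6}, {"tx": -0.018, "ty": 0, "tz": 0.005, "spin": 0, "claw": 0.6}, {"tx": -0.023, "ty": 0, "tz": 0.008, "spin": 0, "claw": 0.6}, {"tx": -0.028, "ty": 0, "tz": 0.012, "spin": 0, "claw": 0.6}, {"tx": -0.033, "ty": 0, "tz": 0.017, "spin": 0, "claw": 0.6}, {"tx": -0.038, "ty": 0, "tz": 0.022, "spin": 0, "claw": 0.6}, {"tx": -0.038, "ty": 0, "tz": 0.022, "spin": 0, "claw": 0.6}]'

```text
time: 8.32
position: [0.5423, 0.0675, 0.2776]
tool_rot: [-3.113, -0.422, 0.006]
ft_force: [-0.7, -0.3, 3.5]
grip_width: 0.796
```

```bash
python3 -c "
from h import *
rep(box(.098,-.03,.2905))
a=imaging.get_image('side');b=imaging.get_image('wrist')
cv2.imwrite('pics/s5.png',np.hstack([cv2.resize(a[140:260,170:330],None,fx=2.5,fy=2.5),cv2.resize(b,(400,300))]))
"
```

```text
t 8.32 p [0.5423 0.0675 0.2776] box xy 0.02103793042713386 -0.030821637701549186 F [-0.6537 -0.3306  3.5162] w 0.7956285315939721 xang 15.449938253340168 zax [-0.0036 -0.0003 -1.    ]
shift [ 0.0769 -0.0011 -0.0132] dspin -0.20006174665983245
```

View pics/s5.png

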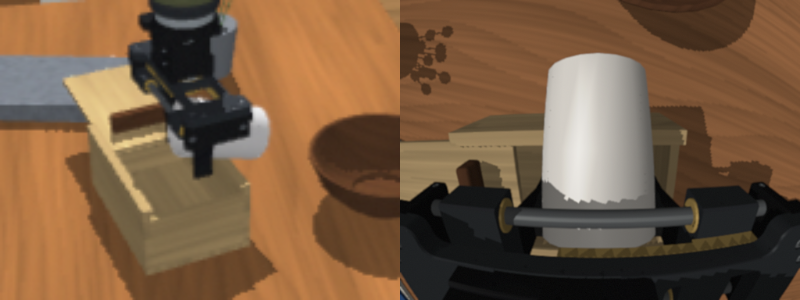

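Emit:
step_arm --increments '[{"tx": -0.003, "ty": 0, "tz": 0.003, "spin": 0, "claw": 0.6}, {"tx": -0.005, "ty": 0, "tz": 0.006, "spin": 0, "claw": 0.6}, {"tx": -0.007, "ty": 0, "tz": 0.01, "spin": 0, "claw": 0.6}, {"tx": -0.007, "ty": 0, "tz": 0.012, "spin": 0, "claw": 0.6}, {"tx": -0.007, "ty": 0, "tz": 0.012, "spin": 0, "claw": 0.6}, {"tx": -0.007, "ty": 0, "tz": 0.012, "spin": 0, "claw": 0.6}, {"tx": -0.007, "ty": 0, "tz": 0.012, "spin": 0, "claw": 0.6}]'

```text
time: 9.0
position: [0.5367, 0.0661, 0.2667]
tool_rot: [3.113, 0.423, -0.004]
ft_force: [-4.4, -1.8, 5.2]
grip_width: 0.799
```

```bash
python3 -c "
from h import *
rep(box(.098,-.03,.2905))
a=imaging.get_image('side');b=imaging.get_image('wrist')
cv2.imwrite('pics/s6.png',np.hstack([cv2.resize(a[140:260,170:330],None,fx=2.5,fy=2.5),cv2.resize(b,(400,300))]))
"
```

```text
t 9.00 p [0.5367 0.0661 0.2667] box xy 0.015286746836916418 -0.030710940244302855 F [-4.3563 -1.7655  5.2031] w 0.7992344240103247 xang 15.47613412203873 zax [-0.0022 -0.0005 -1.    ]
shift [ 0.0827 -0.001  -0.024 ] dspin -0.17386587796127095
```

View pics/s6.png

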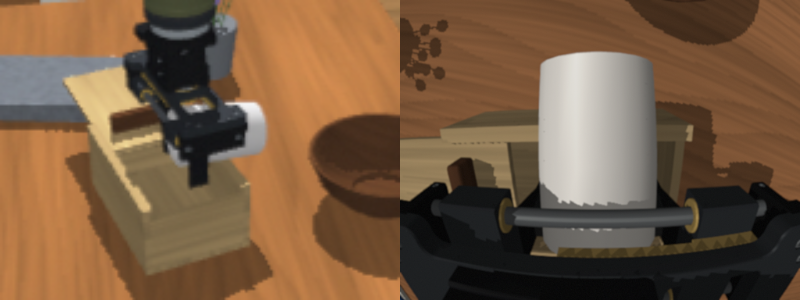

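Emit:
step_arm --increments '[{"tx": 0.0, "ty": 0, "tz": 0.004, "spin": 0, "claw": 0.6}, {"tx": 0.0, "ty": 0, "tz": 0.008, "spin": 0, "claw": 0.6}, {"tx": 0.0, "ty": 0.004, "tz": 0.009, "spin": 0, "claw": 0.6}, {"tx": 0.0, "ty": -0.004, "tz": 0.009, "spin": 0, "claw": 0.6}, {"tx": 0, "ty": 0.004, "tz": 0.009, "spin": 0, "claw": 0.6}, {"tx": 0, "ty": 0, "tz": 0.009, "spin": 0, "claw": 0.6}, {"tx": 0, "ty": 0, "tz": 0.009, "spin": 0, "claw": 0.6}]'

```text
time: 9.68
position: [0.5377, 0.0662, 0.2581]
tool_rot: [3.112, 0.422, 0.002]
ft_force: [1.4, -1.5, 1.6]
grip_width: 0.797
```

Emit:
step_arm --increments '[{"tx": 0.0, "ty": 0, "tz": -0.02, "spin": 0, "claw": 0.6}, {"tx": 0.0, "ty": 0, "tz": -0.05, "spin": 0, "claw": 0.6}, {"tx": 0.0, "ty": 0, "tz": -0.08, "spin": 0, "claw": 0.6}, {"tx": 0.0, "ty": 0, "tz": -0.08, "spin": 0, "claw": 0.6}, {"tx": 0, "ty": 0, "tz": -0.08, "spin": 0, "claw": 0.6}, {"tx": 0, "ty": 0, "tz": -0.08, "spin": 0, "claw": 0.6}]'

```text
time: 10.18
position: [0.5364, 0.067, 0.3366]
tool_rot: [-3.112, -0.425, 0.004]
ft_force: [-0.7, 0.0, -2.7]
grip_width: 0.797
```

```bash
python3 -c "
from h import *
rep(box(.098,-.03,.2905))
F=[]
for i in range(6):
    b=imaging.get_image('wrist');F.append(get_state()['ft_force'])
print(np.mean(F,0),np.std(F,0))
a=imaging.get_image('side')
cv2.imwrite('pics/s7.png',np.hstack([cv2.resize(a[120:260,170:330],None,fx=2.5,fy=2.5),cv2.resize(b,(400,350))]))
"
```

```text
t 10.18 p [0.5364 0.067  0.3366] box xy 0.015262479166628056 -0.02975168399380625 F [-0.7359  0.0005 -2.6732] w 0.7966727262317038 xang 15.536448527963968 zax [-0.0023  0.0002 -1.    ]
shift [0.0828 0.0001 0.0459] dspin -0.11355147203603266
[-0.0709  0.1021 -2.7911] [0.5626 0.5441 0.4312]
```

View pics/s7.png

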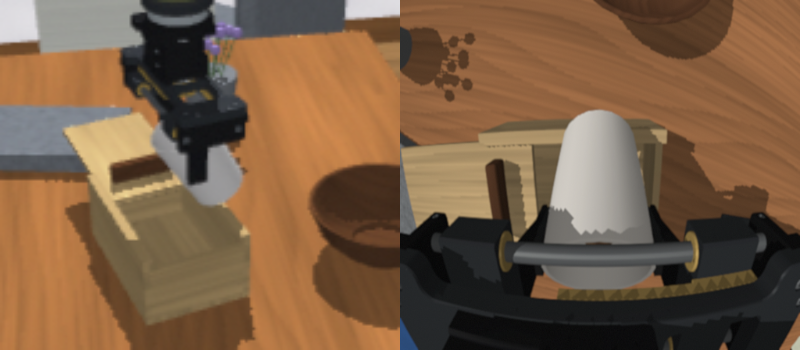

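Emit:
step_arm --increments '[{"tx": 0.0, "ty": 0.02, "tz": -0.04, "spin": 0, "claw": 0.6}, {"tx": 0.0, "ty": 0.05, "tz": -0.07, "spin": 0, "claw": 0.6}, {"tx": 0.0, "ty": 0.09, "tz": -0.07, "spin": 0, "claw": 0.6}, {"tx": 0.0, "ty": 0.13, "tz": -0.07, "spin": 0, "claw": 0.6}, {"tx": 0, "ty": 0.15, "tz": -0.07, "spin": 0, "claw": 0.6}, {"tx": 0, "ty": 0.15, "tz": -0.07, "spin": 0, "claw": 0.6}]'

```text
time: 11.03
position: [0.577, -0.085, 0.4084]
tool_rot: [3.11, 0.407, 0.001]
ft_force: [-0.6, -0.5, -2.2]
grip_width: 0.8
```

```bash
python3 -c "
from h import *
rep(box(.098,-.03,.2905))
b=imaging.get_image('wrist');a=imaging.get_image('top');s=imaging.get_image('side')
cv2.imwrite('pics/s8.png',np.hstack([cv2.resize(b,(430,322)),cv2.resize(a[150:270,190:310],(322,322))]))
cv2.imwrite('pics/s8s.png',cv2.resize(s[100:280,170:370],None,fx=3,fy=3))
"
```

```text
t 11.03 p [ 0.577  -0.085   0.4084] box xy 0.013366752737393333 -0.18705336719998372 F [-0.6358 -0.4544 -2.2023] w 0.799505622637458 xang 14.929375375454738 zax [ 0.0013 -0.0049 -1.    ]
shift [ 0.0826 -0.1587  0.1171] dspin -0.7206246245452625
```

View pics/s8.png

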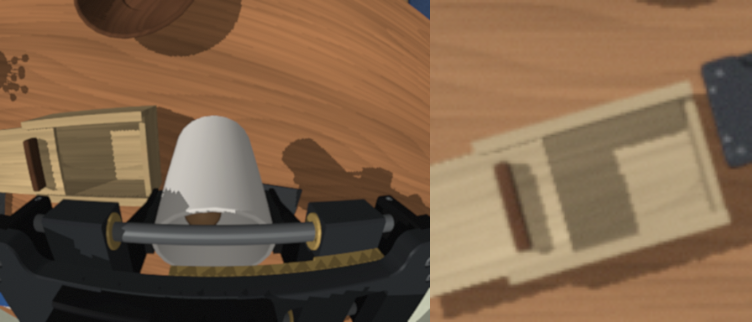

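Run:
```python
from h import *
for f,x,z,y0 in(("s4",.060,.1381,140),("s5",.021,.1141,140),("s6",.0153,.1032,140),("s7",.0153,.1731,120)):
    a=cv2.imread(f"pics/{f}.png")[:,:400];h=cv2.cvtColor(a,cv2.COLOR_BGR2HSV)
    m=((h[...,1]<45)&(h[...,2]>140)).astype('uint8');m[:90]=0;m[220:]=0;m[:,:150]=0
    c=max(cv2.findContours(m,0,1)[0],key=cv2.contourArea).reshape(-1,2)/2.5+[170,y0]
    print(f,"white right",c[c[:,0].argmax()],"top",c[c[:,1].argmin()],"bottom",c[c[:,1].argmax()])
    for t in(30,45,60,75,90,100,110,120):
        th=np.radians(t);ax=np.array([-np.sin(th),np.cos(th)]);n=np.array([-np.cos(th),-np.sin(th)])
        pts=[]
        for k in np.linspace(0,2*np.pi,40):
            q=-ax*.069+n*.031*np.cos(k);pts.append(proj("side",box(x+q[0],-.031+.031*np.sin(k),z+q[1])))
        pts=np.array(pts);print("  ",t,"right",pts[pts[:,0].argmax()],"top",pts[:,1].min(),"bot",pts[:,1].max())
```

```text
s4 white right [280.4 198.8] top [274.8 186. ] bottom [268.  207.6]
   30 right [277.9263 198.7748] top 193.37943873919548 bot 209.74096147776706
   45 right [281.0677 193.3534] top 188.07209129601318 bot 206.65633135150574
   60 right [283.0138 189.1369] top 182.435436789332 bot 202.537226163641
   75 right [283.874  186.8488] top 176.81403045223283 bot 197.5930380235533
   90 right [284.0495 186.4264] top 171.62280007985308 bot 192.07123420247987
   100 right [284.0162 185.5366] top 168.5910320021774 bot 188.23147087959455
   110 right [283.8051 183.69  ] top 165.9731495007058 bot 184.39175654892233
   120 right [283.2638 180.5859] top 163.8832757808852 bot 180.72491624588326
s5 white right [277.2 193.6] top [270.8 182.8] bottom [267.2 202.8]
   30 right [266.081  208.5569] top 202.92957858307585 bot 219.5487830857197
   45 right [269.168  203.1797] top 197.68832660192882 bot 216.43809011102294
   60 right [271.0092 199.0492] top 192.11610155907994 bot 212.2857225860274
   75 right [271.7514 196.8581] top 186.6044229469102 bot 207.364707964238
   90 right [271.8637 196.488 ] top 18
[... 958 characters left out ...]
1680708
s7 white right [266.4 191.2] top [258.4 178.4] bottom [252.4 201.2]
   30 right [264.2752 192.2167] top 186.82303850736082 bot 203.49579020266071
   45 right [267.4457 186.601 ] top 181.31207902869946 bot 200.33551151713053
   60 right [269.3265 182.1949] top 175.45688622552717 bot 196.11511079989435
   75 right [270.0743 179.7663] top 169.58132601271592 bot 191.00666131019864
   90 right [270.181  179.2928] top 164.1563005982769 bot 185.2844730214096
   100 right [270.1449 178.3746] top 160.97657995092626 bot 181.29608436954237
   110 right [269.9501 176.483 ] top 158.25495194098454 bot 177.29506950341644
   120 right [269.3607 173.2669] top 156.04486550089914 bot 173.44291768970993
```

Emit:
step_arm --force 60 --increments '[{"tx": 0.03, "ty": -0.03, "tz": 0.0, "spin": -0.5, "claw": 0.6}, {"tx": 0.06, "ty": -0.06, "tz": 0.0, "spin": -0.5, "claw": 0.6}, {"tx": 0.071, "ty": -0.1, "tz": 0.0, "spin": -0.5, "claw": 0.6}, {"tx": 0.071, "ty": -0.135, "tz": 0.0, "spin": -0.5, "claw": 0.6}, {"tx": 0.071, "ty": -0.156, "tz": 0.03, "spin": -0.5, "claw": 0.6}, {"tx": 0.071, "ty": -0.156, "tz": 0.06, "spin": -0.5, "claw": 0.6}, {"tx": 0.071, "ty": -0.156, "tz": 0.08, "spin": -0.5, "claw": 0.6}, {"tx": 0.071, "ty": -0.156, "tz": 0.08, "spin": -0.5, "claw": 0.6}]'

```text
time: 11.85
position: [0.6014, 0.0947, 0.3229]
tool_rot: [-3.11, -0.445, 0.014]
ft_force: [-1.2, -0.3, -2.7]
grip_width: 0.782
```

```bash
cat >> h.py <<'E'
def cupside():
    a=imaging.get_image('side');h=cv2.cvtColor(a,cv2.COLOR_BGR2HSV)
    m=((h[...,1]<45)&(h[...,2]>140)).astype('uint8');m[:140]=0;m[330:]=0;m[:,:225]=0;m[:,330:]=0
    c=max(cv2.findContours(m,0,1)[0],key=cv2.contourArea).reshape(-1,2);p=tool()[0];d=p[:2]-C
    r=c[c[:,0]>=c[:,0].max()-1].mean(0);print("white right",r,"top",c[c[:,1].argmin()],"bottom",c[c[:,1].argmax()])
    x,z=d@EX,p[2]-.1635
    for L in(.069,.084):
        o=[]
        for t in range(20,131,10):
            th=np.radians(t);ax=np.array([-np.sin(th),np.cos(th)]);n=np.array([-np.cos(th),-np.sin(th)])
            P=np.array([proj("side",box(x-ax[0]*L+n[0]*.031*np.cos(k),d@EY+.031*np.sin(k),z-ax[1]*L+n[1]*.031*np.cos(k))) for k in np.linspace(0,6.3,60)])
            o.append("%d:(%.0f,%.0f)"%(t,*P[P[:,0].argmax()]))
        print(L,*o)
def nuts():
    a=imaging.get_image('top');h=cv2.cvtColor(a,cv2.COLOR_BGR2HSV)
    m=np.zeros(a.shape[:2],'uint8');cv2.fillPoly(m,[np.int32([proj('top',box(x,y,.02)) for x,y in((-.055,-.09),(.055,-.09),(.055,.03),(-.055,.03))])],1)
    k=(m>0)&(h[...,1]>105);print("nut px in box",k.sum(),"of",m.sum(),"centroid",np.argwhere(k).mean(0)[::-1] if k.any() else None)
E
python3 -c "
from h import *
rep(box(.066,-.03,.3016));cupside();print(get_state()['joint_positions'])
"
```

```text
t 11.85 p [0.6014 0.0947 0.3229] box xy 0.08534117704283986 -0.020542446737712144 F [-1.2009 -0.3379 -2.7268] w 0.7820284797025162 xang 16.28646819453531 zax [-0.009  -0.0012 -1.    ]
shift [-0.0193  0.0093  0.0215] dspin 0.6364681945353095
white right [280.4444 191.2222] top [256 165] bottom [267 200]
0.069 20:(282,191) 30:(285,188) 40:(287,185) 50:(289,182) 60:(290,180) 70:(290,177) 80:(291,177) 90:(291,175) 100:(291,174) 110:(291,173) 120:(290,170) 130:(289,167)
0.084 20:(283,195) 30:(287,191) 40:(290,188) 50:(292,184) 60:(294,181) 70:(295,177) 80:(295,176) 90:(295,174) 100:(295,173) 110:(295,170) 120:(294,167) 130:(293,163)
[-0.9626  0.4149  0.9679  1.6828 -0.3582  1.2402 -1.2023]
```

Emit:
step_arm --increments '[{"tx": 0.01, "ty": 0.009, "tz": 0.01, "spin": 0.5, "claw": 0.6}, {"tx": 0.01, "ty": 0.009, "tz": 0.022, "spin": 0.5, "claw": 0.6}, {"tx": 0.0, "ty": 0.009, "tz": 0.023, "spin": 0.5, "claw": 0.6}, {"tx": -0.01, "ty": 0.009, "tz": 0.021, "spin": 0.5, "claw": 0.6}, {"tx": -0.018, "ty": 0.009, "tz": 0.02, "spin": 0.5, "claw": 0.6}, {"tx": -0.026, "ty": 0.009, "tz": 0.02, "spin": 0.5, "claw": 0.6}, {"tx": -0.032, "ty": 0.009, "tz": 0.021, "spin": 0.5, "claw": 0.6}, {"tx": -0.037, "ty": 0.009, "tz": 0.023, "spin": 0.5, "claw": 0.6}]'

```text
time: 12.57
position: [0.5721, 0.0724, 0.3075]
tool_rot: [-3.111, -0.424, -0.012]
ft_force: [3.0, -0.4, 7.5]
grip_width: 0.791
```

```bash
python3 -c "
from h import *
rep(box(.027,-.03,.2855));cupside()
"
```

```text
t 12.57 p [0.5721 0.0724 0.3075] box xy 0.05103947155844334 -0.034139150079046554 F [ 2.9893 -0.4085  7.4764] w 0.7908494703268204 xang 15.505343469788835 zax [ 0.0071  0.0025 -1.    ]
shift [-0.0242 -0.0041  0.0218] dspin -0.1446565302111651
white right [278.5 195.5] top [272 185] bottom [266 206]
0.069 20:(273,201) 30:(276,198) 40:(278,195) 50:(279,192) 60:(281,190) 70:(281,187) 80:(282,187) 90:(282,186) 100:(282,185) 110:(281,183) 120:(281,180) 130:(280,177)
0.084 20:(274,205) 30:(278,201) 40:(281,198) 50:(283,194) 60:(284,191) 70:(286,187) 80:(286,186) 90:(286,185) 100:(286,183) 110:(286,180) 120:(285,177) 130:(283,173)
```

Emit:
step_arm --force 20 --increments '[{"tx": 0.0, "ty": 0, "tz": 0.0, "spin": 0, "claw": 0.6}, {"tx": 0.0, "ty": 0, "tz": 0.0, "spin": 0, "claw": 0.6}, {"tx": -0.006, "ty": 0, "tz": 0.003, "spin": 0, "claw": 0.6}, {"tx": -0.012, "ty": 0, "tz": 0.006, "spin": 0, "claw": 0.6}, {"tx": -0.017, "ty": 0, "tz": 0.01, "spin": 0, "claw": 0.6}, {"tx": -0.021, "ty": 0, "tz": 0.0145, "spin": 0, "claw": 0.6}, {"tx": -0.026, "ty": 0, "tz": 0.019, "spin": 0, "claw": 0.6}, {"tx": -0.026, "ty": 0, "tz": 0.019, "spin": 0, "claw": 0.6}]'

```text
time: 13.28
position: [0.5444, 0.0648, 0.2846]
tool_rot: [-3.113, -0.422, 0.005]
ft_force: [0.5, -0.3, 2.7]
grip_width: 0.801
```

```bash
python3 -c "
from h import *
rep(box(.0172,-.03,.2749));cupside()
"
```

```text
t 13.28 p [0.5444 0.0648 0.2846] box xy 0.022376832308885104 -0.03404937860235673 F [ 0.4978 -0.2845  2.6884] w 0.8010003128012008 xang 15.454618635884984 zax [-0.0029 -0.0002 -1.    ]
shift [-0.0052 -0.004   0.0097] dspin -0.1953813641150166
white right [276.3846 192.    ] top [272 184] bottom [268 204]
0.069 20:(264,210) 30:(267,206) 40:(269,204) 50:(271,200) 60:(272,198) 70:(273,195) 80:(273,195) 90:(273,195) 100:(273,194) 110:(273,192) 120:(272,189) 130:(271,185)
0.084 20:(266,213) 30:(269,209) 40:(272,206) 50:(274,202) 60:(276,199) 70:(277,196) 80:(277,195) 90:(278,194) 100:(278,192) 110:(277,189) 120:(276,186) 130:(275,182)
```

Emit:
step_arm --increments '[{"tx": -0.003, "ty": 0, "tz": 0.003, "spin": 0, "claw": 0.6}, {"tx": -0.005, "ty": 0, "tz": 0.007, "spin": 0, "claw": 0.6}, {"tx": -0.006, "ty": 0, "tz": 0.011, "spin": 0, "claw": 0.6}, {"tx": -0.006, "ty": 0, "tz": 0.014, "spin": 0, "claw": 0.6}, {"tx": -0.006, "ty": 0, "tz": 0.015, "spin": 0, "claw": 0.6}, {"tx": -0.006, "ty": 0, "tz": 0.015, "spin": 0, "claw": 0.6}]'

```text
time: 13.83
position: [0.5396, 0.0635, 0.2703]
tool_rot: [3.113, 0.423, -0.003]
ft_force: [-2.0, -0.4, 4.8]
grip_width: 0.798
```

```bash
python3 -c "
from h import *
rep(box(.0172,-.03,.2749));cupside()
"
```

```text
t 13.83 p [0.5396 0.0635 0.2703] box xy 0.017365860502562044 -0.03392988585705264 F [-2.0094 -0.3717  4.7814] w 0.7984232579428041 xang 15.473611415658564 zax [-0.0021 -0.0003 -1.    ]
shift [-0.0002 -0.0039 -0.0046] dspin -0.17638858434143678
white right [275.6471 192.    ] top [267 182] bottom [264 203]
0.069 20:(263,214) 30:(265,211) 40:(268,208) 50:(269,204) 60:(270,203) 70:(271,200) 80:(271,200) 90:(271,200) 100:(271,199) 110:(271,197) 120:(270,194) 130:(269,190)
0.084 20:(264,217) 30:(268,214) 40:(271,210) 50:(273,206) 60:(274,204) 70:(275,200) 80:(276,199) 90:(276,198) 100:(276,197) 110:(275,194) 120:(274,190) 130:(273,186)
```

Emit:
step_arm --force 60 --increments '[{"tx": 0, "ty": 0, "tz": 0, "spin": 0, "claw": 0.5}, {"tx": 0, "ty": 0, "tz": 0, "spin": 0, "claw": 0.5}, {"tx": 0, "ty": 0, "tz": 0, "spin": 0, "claw": 0.5}, {"tx": 0, "ty": 0, "tz": -0.006, "spin": 0, "claw": 0.5}, {"tx": 0, "ty": 0, "tz": -0.012, "spin": 0, "claw": 0.5}, {"tx": 0, "ty": 0, "tz": -0.012, "spin": 0, "claw": 0.5}]'

```text
time: 14.38
position: [0.5402, 0.0638, 0.2835]
tool_rot: [-3.113, -0.424, -0.001]
ft_force: [0.1, -0.8, -3.4]
grip_width: 0.788
```

```bash
python3 -c "
from h import *
rep(box(.0172,-.03,.2749));cupside()
F=[]
for i in range(5):
    b=imaging.get_image('wrist');F.append(get_state()['ft_force'])
print(np.mean(F,0))
s=imaging.get_image('side');cv2.imwrite('pics/s9.png',np.hstack([cv2.resize(s[130:260,190:330],None,fx=2.8,fy=2.8),cv2.resize(b,(400,364))]))
"
```

```text
t 14.38 p [0.5402 0.0638 0.2835] box xy 0.018063297145330347 -0.03382648542505601 F [ 0.1125 -0.7682 -3.4217] w 0.7877223992865763 xang 15.496063035178699 zax [ 0.0006  0.0002 -1.    ]
shift [-0.0009 -0.0038  0.0086] dspin -0.1539369648213018
white right [275.7647 189.    ] top [270 180] bottom [265 200]
0.069 20:(263,210) 30:(266,207) 40:(268,204) 50:(269,201) 60:(270,199) 70:(271,196) 80:(271,196) 90:(271,196) 100:(271,195) 110:(271,193) 120:(271,190) 130:(269,186)
0.084 20:(264,214) 30:(268,210) 40:(271,207) 50:(273,203) 60:(274,200) 70:(275,197) 80:(276,196) 90:(276,195) 100:(276,193) 110:(276,190) 120:(275,186) 130:(273,183)
[ 0.1271  0.1458 -2.874 ]
```

View pics/s9.png

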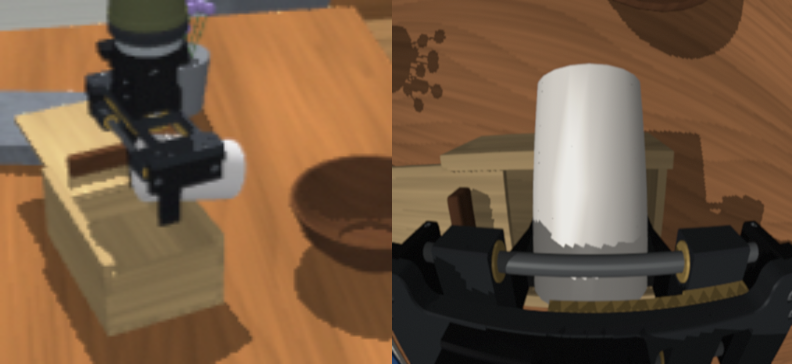

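Run:
```python
from h import *
P=imaging.camera_params('wrist');b=imaging.get_image('wrist');s=imaging.get_image('side')
p,M=tool()
h=cv2.cvtColor(b,cv2.COLOR_BGR2HSV);m=((h[...,1]<40)&(h[...,2]>120)).astype('uint8');m[270:]=0
c=max(cv2.findContours(m,0,1)[0],key=cv2.contourArea).reshape(-1,2)
print("wrist top",c[:,1].min());
for y in(75,85,100,150,200,230):
    r=np.where(m[y])[0];print(y,r.min() if len(r) else 0,r.max() if len(r) else 0,len(r))
h=cv2.cvtColor(s,cv2.COLOR_BGR2HSV);m=((h[...,1]<45)&(h[...,2]>120)).astype('uint8');
for x in range(238,280,4):
    r=np.where(m[150:230,x])[0];print("side",x,(r.min()+150,r.max()+150,len(r)) if len(r) else None)
def cup(t,L,up):
    th=np.radians(t);ax=np.array([np.sin(th),0,-0])
    a=np.array([-np.sin(th),0,-np.cos(th)]) # tool frame: mouth dir (tool z is down)
    n=np.array([-np.cos(th),0,np.sin(th)])
    f=np.array([0,0,.1635])-a*L-n*up;k=np.linspace(0,6.28,90)[:,None]
    return [p+M@q for q in f+.031*(np.cos(k)*n+np.sin(k)*np.array([0,1,0]))],[p+M@q for q in f+a*.03+.0325*(np.cos(k)*n+np.sin(k)*np.array([0,1,0]))]
for L in(.069,.08,.09):
  for up in(0,.01):
    for t in(80,90,100,110):
        A=np.array([proj("wrist",X,P) for X in cup(t,L,up)[0]])
        B=[np.array([proj("side",X) for X in q]) for q in cup(t,L,up)]
        print(L,up,t,"wrist top %.0f w %.0f"%(A[:,1].min(),np.ptp(A[:,0])),"side right %.0f %.0f bot foot %.0f ring30: x%.0f bot %.0f"%(*B[0][B[0][:,0].argmax()],B[0][:,1].max(),B[1][B[1][:,1].argmax()][0],B[1][:,1].max()))
```

```text
wrist top 67
75 204 300 97
85 189 305 117
100 186 306 121
150 182 309 128
200 180 310 131
230 181 310 130
side 238 (np.int64(192), np.int64(198), 7)
side 242 (np.int64(199), np.int64(201), 3)
side 246 (np.int64(178), np.int64(179), 2)
side 250 (np.int64(178), np.int64(179), 2)
side 254 (np.int64(154), np.int64(178), 2)
side 258 (np.int64(197), np.int64(201), 5)
side 262 (np.int64(150), np.int64(200), 8)
side 266 (np.int64(195), np.int64(200), 6)
side 270 (np.int64(180), np.int64(200), 18)
side 274 (np.int64(181), np.int64(198), 18)
side 278 None
0.069 0 80 wrist top 123 w 120 side right 271 196 bot foot 205 ring30: x258 bot 206
0.069 0 90 wrist top 124 w 130 side right 271 196 bot foot 201 ring30: x260 bot 204
0.069 0 100 wrist top 117 w 141 side right 271 195 bot foot 197 ring30: x261 bot 202
0.069 0 110 wrist top 115 w 153 side right 271 193 bot foot 194 ring30: x262 bot 199
0.069 0.01 80 wrist top 120 w 128 side right 272 193 bot foot 202 ring30: x259 bot 203
0.069 0.01 90 wrist top 125 w 140 side right 271 193 bot foot 198 ring30: x260 bot 201
0.069 0.01 100 wrist top 122 w 152 s
[... 390 characters left out ...]
08 0 110 wrist top 94 w 161 side right 274 191 bot foot 192 ring30: x266 bot 197
0.08 0.01 80 wrist top 92 w 128 side right 275 193 bot foot 202 ring30: x262 bot 203
0.08 0.01 90 wrist top 105 w 142 side right 275 192 bot foot 198 ring30: x263 bot 200
0.08 0.01 100 wrist top 101 w 157 side right 274 191 bot foot 193 ring30: x264 bot 198
0.08 0.01 110 wrist top 101 w 174 side right 273 189 bot foot 189 ring30: x264 bot 195Traceback (most recent call last):
  File "<stdin>", line 22, in <module>
  File "h.py", line 14, in proj
    P=P or imaging.camera_params(n);K=P["intrinsics"];T=P["camera_from_world"]
           ~~~~~~~~~~~~~~~~~~~~~^^^
ValueError: time passes only in moves, steps and waits
```

Emit:
step_arm --increments '[{"tx": 0.0, "ty": 0, "tz": -0.04, "spin": 0, "claw": 0.5}, {"tx": 0.0, "ty": 0.02, "tz": -0.08, "spin": 0, "claw": 0.5}, {"tx": 0.0, "ty": 0.06, "tz": -0.09, "spin": 0, "claw": 0.5}, {"tx": 0.0, "ty": 0.1, "tz": -0.09, "spin": 0, "claw": 0.5}, {"tx": 0.0, "ty": 0.14, "tz": -0.09, "spin": 0, "claw": 0.5}, {"tx": 0.008, "ty": 0.18, "tz": -0.09, "spin": 0, "claw": 0.5}, {"tx": 0.008, "ty": 0.193, "tz": -0.09, "spin": 0, "claw": 0.5}, {"tx": 0.008, "ty": 0.193, "tz": -0.09, "spin": 0, "claw": 0.5}]'

```text
time: 15.5
position: [0.599, -0.1261, 0.373]
tool_rot: [3.11, 0.409, -0.001]
ft_force: [-0.9, -0.1, -3.3]
grip_width: 0.791
```

Emit:
step_arm --force 8 --increments '[{"tx": 0.0, "ty": 0, "tz": 0.03, "spin": 0, "claw": 0.5}, {"tx": 0.0, "ty": 0, "tz": 0.05, "spin": 0, "claw": 0.5}, {"tx": 0.0, "ty": 0, "tz": 0.06, "spin": 0, "claw": 0.5}, {"tx": 0.0, "ty": 0, "tz": 0.06, "spin": 0, "claw": 0.5}, {"tx": 0.0, "ty": 0, "tz": 0.06, "spin": 0, "claw": 0.5}]'

```text
time: 15.92
position: [0.5992, -0.1196, 0.313]
tool_rot: [-3.113, -0.424, 0.002]
ft_force: [-1.2, -0.6, -2.1]
grip_width: 0.802
```

```bash
sed -i 's/^def proj/_c={}\ndef cp(n):\n    import pickle,os\n    f=f"{n}.pkl"\n    if n=="wrist":return imaging.camera_params(n)\n    if not os.path.exists(f):pickle.dump(imaging.camera_params(n),open(f,"wb"))\n    return pickle.load(open(f,"rb"))\ndef proj/;s/P=P or imaging.camera_params(n)/P=P or cp(n)/' h.py
python3 -c "
from h import *
rep(np.array([.6,-.12,.2295]))
s=imaging.get_image('side');b=imaging.get_image('wrist');cv2.imwrite('pics/s10.png',np.hstack([cv2.resize(s[160:300,200:340],None,fx=2.6,fy=2.6),cv2.resize(b,(400,364))]))
"
```

```text
t 15.92 p [ 0.5992 -0.1196  0.313 ] box xy 0.02538884083009519 -0.22637952542470277 F [-1.2271 -0.6264 -2.0793] w 0.8022555174656648 xang 15.525553721812365 zax [-0.001 -0.    -1.   ]
shift [0.0007 0.0006 0.0835] dspin -0.12444627818763543
```

View pics/s10.png

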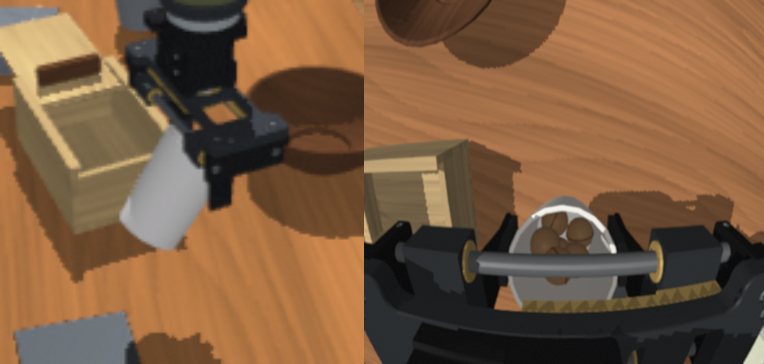

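Emit:
step_arm --force 5 --increments '[{"tx": 0.0, "ty": 0, "tz": 0.02, "spin": 0, "claw": 0.5}, {"tx": 0.0, "ty": 0, "tz": 0.035, "spin": 0, "claw": 0.5}, {"tx": 0.0, "ty": 0, "tz": 0.045, "spin": 0, "claw": 0.5}, {"tx": 0.0, "ty": 0, "tz": 0.055, "spin": 0, "claw": 0.5}, {"tx": 0.0, "ty": 0, "tz": 0.062, "spin": 0, "claw": 0.5}, {"tx": 0.0, "ty": 0, "tz": 0.068, "spin": 0, "claw": 0.5}, {"tx": 0.0, "ty": 0, "tz": 0.068, "spin": 0, "claw": 0.5}]'

```text
time: 16.6
position: [0.599, -0.12, 0.2436]
tool_rot: [-3.113, -0.423, 0.003]
ft_force: [-1.0, -0.2, -2.6]
grip_width: 0.802
```

```bash
python3 -c "
from h import *
rep(np.array([.6,-.12,.2295]))
s=imaging.get_image('side');b=imaging.get_image('wrist');cv2.imwrite('pics/s11.png',np.hstack([cv2.resize(s[160:300,200:340],None,fx=2.6,fy=2.6),cv2.resize(b,(400,364))]))
"
```

```text
t 16.60 p [ 0.599  -0.12    0.2436] box xy 0.025031134524669006 -0.2267036688414869 F [-1.0071 -0.2385 -2.6286] w 0.8024143491125763 xang 15.468598486359756 zax [-0.0018  0.0001 -1.    ]
shift [0.001  0.0002 0.0141] dspin -0.18140151364024426
```

View pics/s11.png

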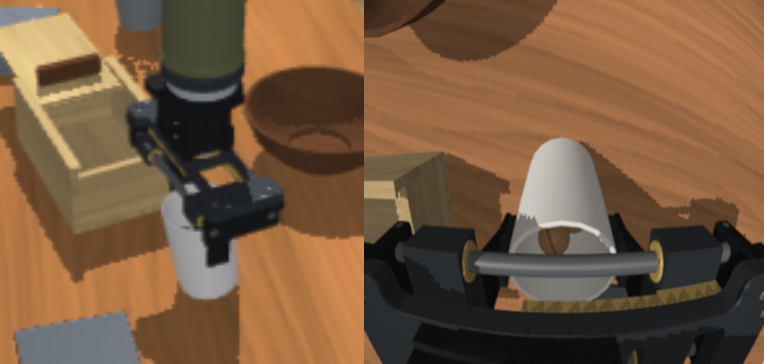

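Emit:
step_arm --increments '[{"tx": 0.0, "ty": 0, "tz": 0.004, "spin": 0, "claw": 0.5}, {"tx": 0.0, "ty": 0, "tz": 0.008, "spin": 0, "claw": 0.5}, {"tx": 0.0, "ty": 0, "tz": 0.012, "spin": 0, "claw": 0.5}, {"tx": 0.0, "ty": 0, "tz": 0.014, "spin": 0, "claw": 0.5}, {"tx": 0.0, "ty": 0, "tz": 0.014, "spin": 0, "claw": 0.5}, {"tx": 0.0, "ty": 0, "tz": 0.014, "spin": 0, "claw": 0.5}]'

```text
time: 17.2
position: [0.6012, -0.1204, 0.233]
tool_rot: [3.112, 0.424, 0.009]
ft_force: [2.4, 0.6, 6.8]
grip_width: 0.807
```

```bash
python3 -c "
from h import *
rep(np.array([.6,-.12,.2295]))
F=[]
for i in range(4):
    b=imaging.get_image('wrist');F.append(get_state()['ft_force'])
print(np.mean(F,0))
"
```

```text
t 17.20 p [ 0.6012 -0.1204  0.233 ] box xy 0.027056572084289302 -0.22761588170243582 F [2.4069 0.5807 6.7836] w 0.8066687468287244 xang 15.510178394899473 zax [ 0.0058 -0.0005 -1.    ]
shift [-0.001  -0.0007  0.0035] dspin -0.13982160510052744
[2.4779 0.093  5.6865]
```

Emit:
step_arm --increments '[{"tx": 0.0, "ty": 0, "tz": -0.004, "spin": 0, "claw": 0.5}, {"tx": 0.0, "ty": 0, "tz": -0.005, "spin": 0, "claw": 0.9}, {"tx": 0.0, "ty": 0, "tz": -0.005, "spin": 0, "claw": 1}, {"tx": 0.0, "ty": 0, "tz": -0.005, "spin": 0, "claw": 1}, {"tx": 0.0, "ty": 0, "tz": -0.005, "spin": 0, "claw": 1}, {"tx": 0.0, "ty": 0, "tz": -0.005, "spin": 0, "claw": 1}]'

```text
time: 17.9
position: [0.5992, -0.1201, 0.2357]
tool_rot: [-3.113, -0.423, 0.001]
ft_force: [-0.4, -0.4, -0.3]
grip_width: 0.99
```

```bash
python3 -c "
from h import *
rep(np.array([.6,-.12,.2295]))
P=imaging.camera_params('wrist')
s=imaging.get_image('side');b=imaging.get_image('wrist');cv2.imwrite('pics/s12.png',np.hstack([cv2.resize(s[160:300,200:340],None,fx=2.6,fy=2.6),cv2.resize(b,(400,364))]))
h=cv2.cvtColor(s,cv2.COLOR_BGR2HSV);m=((h[...,1]<45)&(h[...,2]>120)).astype('uint8')*255;m[:220]=0;m[290:]=0;m[:,:250]=0;m[:,310:]=0
c=max(cv2.findContours(m,0,1)[0],key=cv2.contourArea);print(cv2.boundingRect(c))
x,y,w,hh=cv2.boundingRect(c);print('cup foot front', plane('side',(x+w/2,y+hh),0,cp('side')), 'ctr proj rim/foot',proj('side',np.array([.6,-.12,.1])),proj('side',np.array([.6,-.12,0.])))
"
```

```text
t 17.90 p [ 0.5992 -0.1201  0.2357] box xy 0.02528046302071389 -0.22683220967593934 F [-0.3549 -0.4191 -0.283 ] w 0.9902992581013987 xang 15.486997482330068 zax [-0.0004  0.0001 -1.    ]
shift [0.0008 0.0001 0.0062] dspin -0.16300251766993235
(263, 235, 25, 42)
cup foot front [ 0.5905 -0.1515  0.    ] ctr proj rim/foot [277.3643 239.1036] [276.8252 268.3237]
```

View pics/s12.png

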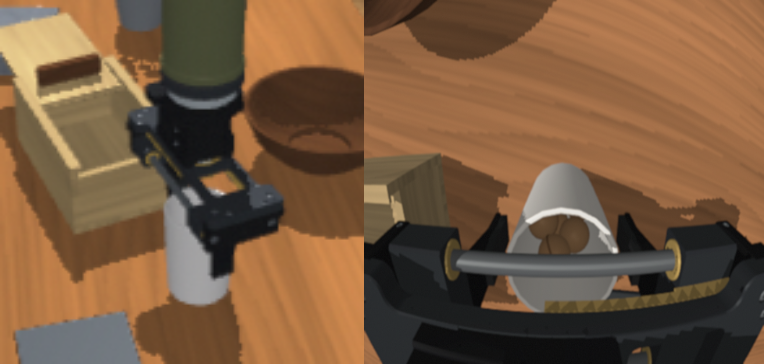

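```bash
python3 -c "
from h import *
P=imaging.camera_params('wrist');p,M=tool()
for dx in(-.02,-.01,0,.01):
    k=np.linspace(0,6.28,60);A=np.array([proj('wrist',np.array([*(p+M@np.array([dx+.035*np.cos(t),.035*np.sin(t),0]))[:2],.1]),P) for t in k])
    B=np.array([proj('wrist',np.array([*(p+M@np.array([dx+.031*np.cos(t),.031*np.sin(t),0]))[:2],.0]),P) for t in k])
    print(dx,'rim rows',A[:,1].min()*364/384,A[:,1].max()*364/384,'cols',A[:,0].min()*400/512+364,A[:,0].max()*400/512+364,'foot top row',B[:,1].min()*364/384)
"
```

```text
-0.02 rim rows 244.66094604729412 340.9600208801965 cols 510.57457838818567 617.7025066610557 foot top row 185.5553110358966
-0.01 rim rows 225.85264294268873 330.4615764409283 cols 508.75277280597345 619.6349860354205 foot top row 173.62967158766276
0 rim rows 205.69521430628973 319.0189761182009 cols 506.9085897461722 621.5897297079368 foot top row 161.40658429847448
0.01 rim rows 184.26598236932807 306.542088962534 cols 505.06605400713613 623.5411613134396 foot top row 148.92235013308877
```

Emit:
step_arm --force 40 --increments '[{"tx": 0, "ty": 0, "tz": -0.002, "spin": 0, "claw": 0.5}, {"tx": 0, "ty": 0, "tz": -0.002, "spin": 0, "claw": 0.5}, {"tx": 0, "ty": 0, "tz": -0.002, "spin": 0, "claw": 0.5}, {"tx": 0, "ty": 0, "tz": -0.002, "spin": 0, "claw": 0.5}, {"tx": 0, "ty": 0, "tz": -0.002, "spin": 0, "claw": 0.5}, {"tx": 0, "ty": 0, "tz": -0.03, "spin": 0, "claw": 0.5}, {"tx": 0.02, "ty": 0, "tz": -0.07, "spin": 0, "claw": 0.5}, {"tx": 0.05, "ty": -0.02, "tz": -0.105, "spin": 0, "claw": 0.5}]'

```text
time: 18.67
position: [0.6352, -0.0983, 0.3344]
tool_rot: [3.112, 0.41, -0.002]
ft_force: [1.8, -0.5, -1.9]
grip_width: 0.791
```

Emit:
step_arm --increments '[{"tx": 0.03, "ty": -0.03, "tz": 0, "spin": 0, "claw": 0.5}, {"tx": 0.045, "ty": -0.07, "tz": 0, "spin": 0, "claw": 0.5}, {"tx": 0.045, "ty": -0.11, "tz": 0, "spin": 0, "claw": 0.5}, {"tx": 0.045, "ty": -0.15, "tz": 0, "spin": 0, "claw": 0.5}, {"tx": 0.045, "ty": -0.172, "tz": 0, "spin": 0, "claw": 0.5}, {"tx": 0.045, "ty": -0.172, "tz": 0, "spin": 0, "claw": 0.5}, {"tx": 0.045, "ty": -0.172, "tz": 0, "spin": 0, "claw": 0.5}]'

```text
time: 19.25
position: [0.6337, 0.0872, 0.3318]
tool_rot: [-3.112, -0.431, 0.003]
ft_force: [0.2, -1.7, -3.0]
grip_width: 0.786
```

```bash
python3 -c "
from h import *
rep(box(.105,-.033,.3025))
"
```

```text
t 19.25 p [0.6337 0.0872 0.3318] box xy 0.1144149640414083 -0.03654646487583227 F [ 0.1908 -1.6638 -2.9853] w 0.7860337497218857 xang 15.757764038105762 zax [-0.0017  0.0001 -1.    ]
shift [-0.0094 -0.0035  0.0293] dspin 0.10776403810576163
```

Emit:
step_arm --increments '[{"tx": -0.004, "ty": -0.003, "tz": 0.015, "spin": 0, "claw": 0.5}, {"tx": -0.009, "ty": -0.003, "tz": 0.029, "spin": 0, "claw": 0.5}, {"tx": -0.012, "ty": -0.003, "tz": 0.029, "spin": 0, "claw": 0.5}, {"tx": -0.022, "ty": -0.003, "tz": 0.027, "spin": 0, "claw": 0.5}, {"tx": -0.033, "ty": -0.003, "tz": 0.023, "spin": 0, "claw": 0.5}, {"tx": -0.042, "ty": -0.003, "tz": 0.0215, "spin": 0, "claw": 0.5}, {"tx": -0.051, "ty": -0.003, "tz": 0.021, "spin": 0, "claw": 0.5}, {"tx": -0.06, "ty": -0.003, "tz": 0.022, "spin": 0, "claw": 0.5}]'

```text
time: 19.92
position: [0.5763, 0.07, 0.3128]
tool_rot: [3.113, 0.421, 0.009]
ft_force: [5.6, -1.2, 1.7]
grip_width: 0.788
```

```bash
cat >> h.py <<'E'
def wcup():
    P=imaging.camera_params('wrist');p,M=tool();b=imaging.get_image('wrist')
    h=cv2.cvtColor(b,cv2.COLOR_BGR2HSV);m=((h[...,1]<40)&(h[...,2]>110)).astype('uint8');m[270:]=0;m[:,:120]=0;m[:,390:]=0
    c=max(cv2.findContours(m,0,1)[0],key=cv2.contourArea).reshape(-1,2);t=c[:,1].min()
    print("wrist top",t,"widths at +10,20,30,60:",[int(m[t+d].sum()) for d in(10,20,30,60)])
    for L in(.07,.084):
        o=[]
        for th in range(30,121,10):
            q=np.radians(th);a=np.array([-np.sin(q),0,-np.cos(q)]);n=np.array([-np.cos(q),0,np.sin(q)])
            f=np.array([0,0,.1535])-a*L
            A=np.array([proj("wrist",p+M@(f+.031*(np.cos(k)*n+np.sin(k)*np.array([0,1,0]))),P) for k in np.linspace(0,6.3,60)])
            o.append("%d:(%.0f,%.0f)"%(th,A[:,1].min(),np.ptp(A[:,0])))
        print(L,"top,width",*o)
    return b
E
python3 -c "
from h import *
rep(box(.0293,-.033,.3005));cv2.imwrite('pics/w13.png',wcup())
"
```

```text
t 19.92 p [0.5763 0.07   0.3128] box xy 0.05449036456256707 -0.0375926768509311 F [ 5.6472 -1.1716  1.7324] w 0.7884364819943814 xang 15.42212778162544 zax [ 0.0056  0.0003 -1.    ]
shift [-0.0253 -0.0045  0.0121] dspin -0.22787221837456073
wrist top 116 widths at +10,20,30,60: [62, 80, 85, 100]
0.07 top,width 30:(135,92) 40:(125,97) 50:(118,103) 60:(114,109) 70:(115,118) 80:(122,128) 90:(123,140) 100:(117,153) 110:(114,168) 120:(116,182)
0.084 top,width 30:(122,88) 40:(109,93) 50:(98,99) 60:(89,106) 70:(85,116) 80:(87,128) 90:(97,142) 100:(90,159) 110:(85,179) 120:(87,201)
```

Emit:
step_arm --increments '[{"tx": -0.009, "ty": 0, "tz": 0.002, "spin": 0, "claw": 0.5}, {"tx": -0.017, "ty": 0, "tz": 0.005, "spin": 0, "claw": 0.5}, {"tx": -0.025, "ty": 0, "tz": 0.0095, "spin": 0, "claw": 0.5}, {"tx": -0.032, "ty": 0, "tz": 0.0145, "spin": 0, "claw": 0.5}, {"tx": -0.036, "ty": 0, "tz": 0.018, "spin": 0, "claw": 0.5}, {"tx": -0.039, "ty": 0, "tz": 0.021, "spin": 0, "claw": 0.5}, {"tx": -0.039, "ty": 0, "tz": 0.021, "spin": 0, "claw": 0.5}]'

```text
time: 20.55
position: [0.5368, 0.06, 0.2889]
tool_rot: [-3.113, -0.422, 0.005]
ft_force: [-0.8, -2.9, 6.1]
grip_width: 0.791
```

```bash
python3 -c "
from h import *
rep(box(.005,-.033,.275));cv2.imwrite('pics/w14.png',wcup());cupside()
"
```

```text
t 20.55 p [0.5368 0.06   0.2889] box xy 0.01371506029388729 -0.03656536110439291 F [-0.8339 -2.8683  6.0803] w 0.7911730562491712 xang 15.43857324090248 zax [-0.0031 -0.0004 -1.    ]
shift [-0.0087 -0.0035  0.014 ] dspin -0.2114267590975203
wrist top 66 widths at +10,20,30,60: [90, 107, 112, 119]
0.07 top,width 30:(135,92) 40:(125,97) 50:(118,103) 60:(114,110) 70:(115,118) 80:(122,128) 90:(123,140) 100:(117,153) 110:(114,168) 120:(116,182)
0.084 top,width 30:(122,88) 40:(109,93) 50:(98,99) 60:(89,106) 70:(85,116) 80:(87,128) 90:(97,142) 100:(90,159) 110:(85,179) 120:(87,201)
white right [274.7333 192.    ] top [270 184] bottom [264 203]
0.069 20:(262,209) 30:(265,206) 40:(267,203) 50:(269,200) 60:(270,198) 70:(270,195) 80:(271,195) 90:(271,195) 100:(271,194) 110:(270,192) 120:(270,189) 130:(269,185)
0.084 20:(264,213) 30:(267,209) 40:(270,206) 50:(272,201) 60:(274,199) 70:(275,196) 80:(275,195) 90:(275,194) 100:(275,192) 110:(275,189) 120:(274,185) 130:(272,181)
```

Emit:
step_arm --increments '[{"tx": 0.002, "ty": 0, "tz": 0.003, "spin": 0, "claw": 0.5}, {"tx": 0.004, "ty": 0, "tz": 0.006, "spin": 0, "claw": 0.5}, {"tx": 0.005, "ty": 0, "tz": 0.01, "spin": 0, "claw": 0.5}, {"tx": 0.006, "ty": 0, "tz": 0.014, "spin": 0, "claw": 0.5}, {"tx": 0.006, "ty": 0, "tz": 0.017, "spin": 0, "claw": 0.5}, {"tx": 0.006, "ty": 0, "tz": 0.02, "spin": 0, "claw": 0.5}, {"tx": 0.006, "ty": 0, "tz": 0.02, "spin": 0, "claw": 0.5}]'

```text
time: 21.23
position: [0.5425, 0.0621, 0.2693]
tool_rot: [-3.112, -0.423, 0.009]
ft_force: [-5.7, -1.9, 10.4]
grip_width: 0.789
```

```bash
python3 -c "
from h import *
rep(box(.005,-.033,.275));cv2.imwrite('pics/w15.png',wcup());cupside()
"
```

```text
t 21.23 p [0.5425 0.0621 0.2693] box xy 0.01984298689622109 -0.03605805716267067 F [-5.7139 -1.8891 10.3589] w 0.7888817765210505 xang 15.481586764757504 zax [-0.0059  0.     -1.    ]
shift [-0.0149 -0.003  -0.0056] dspin -0.16841323524249674
wrist top 61 widths at +10,20,30,60: [117, 133, 135, 137]
0.07 top,width 30:(135,92) 40:(125,97) 50:(118,103) 60:(114,110) 70:(115,118) 80:(122,128) 90:(123,140) 100:(117,153) 110:(114,168) 120:(116,182)
0.084 top,width 30:(122,88) 40:(109,93) 50:(98,99) 60:(89,106) 70:(85,116) 80:(87,128) 90:(97,142) 100:(90,159) 110:(85,179) 120:(87,201)
white right [277.6 192. ] top [265 181] bottom [257 203]
0.069 20:(264,214) 30:(267,211) 40:(269,208) 50:(270,205) 60:(271,203) 70:(272,201) 80:(272,200) 90:(272,200) 100:(272,199) 110:(272,197) 120:(272,194) 130:(270,191)
0.084 20:(265,218) 30:(269,214) 40:(272,211) 50:(274,207) 60:(275,204) 70:(276,201) 80:(277,200) 90:(277,199) 100:(277,197) 110:(276,194) 120:(276,191) 130:(274,187)
```

Emit:
step_arm --force 25 --increments '[{"tx": 0.0, "ty": 0, "tz": 0.0, "spin": 0, "claw": 0.5}, {"tx": 0.001, "ty": 0, "tz": 0.003, "spin": 0, "claw": 0.5}, {"tx": 0.001, "ty": 0, "tz": 0.006, "spin": 0, "claw": 0.5}, {"tx": 0.001, "ty": 0, "tz": 0.009, "spin": 0, "claw": 0.5}, {"tx": 0.001, "ty": 0, "tz": 0.012, "spin": 0, "claw": 0.5}, {"tx": 0.001, "ty": 0, "tz": 0.012, "spin": 0, "claw": 0.5}]'

```text
time: 21.83
position: [0.5408, 0.0618, 0.2557]
tool_rot: [-3.111, -0.423, 0.024]
ft_force: [-14.1, -2.6, 12.0]
grip_width: 0.791
```

```bash
python3 -c "
from h import *
rep(box(.005,-.033,.275));b=wcup();cupside();s=imaging.get_image('side');nuts()
cv2.imwrite('pics/s16.png',np.hstack([cv2.resize(s[150:250,190:300],None,fx=3.64,fy=3.64),cv2.resize(b,(400,364))]))
"
```

```text
t 21.83 p [0.5408 0.0618 0.2557] box xy 0.018112775999568592 -0.03588432785899451 F [-14.0587  -2.6156  12.0274] w 0.790671783569443 xang 15.469254174131807 zax [-0.0152 -0.0006 -0.9999]
shift [-0.0134 -0.0029 -0.0191] dspin -0.18074582586819332
wrist top 69 widths at +10,20,30,60: [134, 162, 167, 163]
0.07 top,width 30:(135,92) 40:(125,97) 50:(118,103) 60:(114,109) 70:(115,118) 80:(122,128) 90:(123,140) 100:(117,153) 110:(114,168) 120:(116,182)
0.084 top,width 30:(122,88) 40:(109,93) 50:(98,99) 60:(89,106) 70:(85,116) 80:(87,128) 90:(97,142) 100:(90,159) 110:(85,179) 120:(87,201)
white right [276.2857 192.    ] top [268 177] bottom [271 198]
0.069 20:(263,218) 30:(266,215) 40:(268,212) 50:(270,209) 60:(271,207) 70:(271,204) 80:(272,204) 90:(272,204) 100:(272,203) 110:(271,201) 120:(271,198) 130:(270,195)
0.084 20:(265,222) 30:(268,218) 40:(271,215) 50:(273,210) 60:(275,208) 70:(276,205) 80:(276,204) 90:(276,203) 100:(276,201) 110:(276,198) 120:(275,195) 130:(273,191)
nut px in box 0 of 2206 centroid None
```

View pics/s16.png

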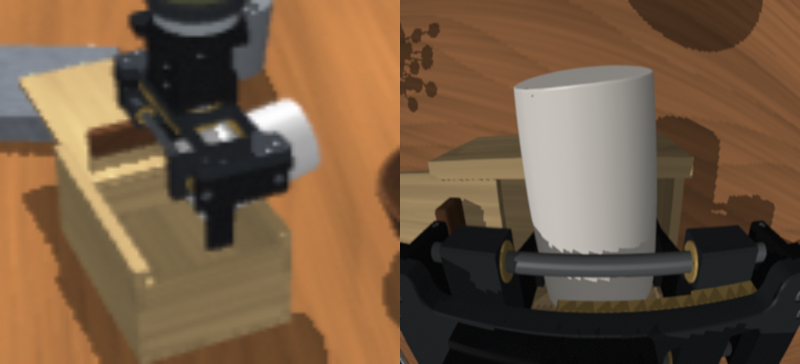

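Emit:
step_arm --force 60 --increments '[{"tx": 0.0, "ty": 0, "tz": 0.0, "spin": 0, "claw": 0.5}, {"tx": 0.0, "ty": 0, "tz": 0.0, "spin": 0, "claw": 0.5}, {"tx": -0.003, "ty": 0, "tz": -0.01, "spin": 0, "claw": 0.5}, {"tx": 0.012, "ty": 0, "tz": -0.014, "spin": 0, "claw": 0.5}, {"tx": -0.006, "ty": 0, "tz": -0.014, "spin": 0, "claw": 0.5}, {"tx": 0.012, "ty": 0, "tz": -0.014, "spin": 0, "claw": 0.5}, {"tx": 0.0, "ty": 0, "tz": -0.014, "spin": 0, "claw": 0.5}, {"tx": 0.0, "ty": 0, "tz": -0.014, "spin": 0, "claw": 0.5}]'

```text
time: 22.7
position: [0.5429, 0.0628, 0.2701]
tool_rot: [3.113, 0.424, -0.009]
ft_force: [-0.2, -0.1, -2.7]
grip_width: 0.782
```

```bash
python3 -c "
from h import *
rep();b=wcup();F=[]
for i in range(6):
    s=imaging.get_image('side');F.append(get_state()['ft_force'])
print(np.mean(F,0))
cv2.imwrite('pics/s17.png',np.hstack([cv2.resize(s[150:250,190:300],None,fx=3.64,fy=3.64),cv2.resize(b,(400,364))]))
"
```

```text
t 22.70 p [0.5429 0.0628 0.2701] box xy 0.02040868019847573 -0.03554804385541866 F [-0.1734 -0.0634 -2.6907] w 0.7817327235408703 xang 15.50535152877544 zax [-0.0055 -0.0009 -1.    ]
wrist top 72 widths at +10,20,30,60: [134, 158, 158, 156]
0.07 top,width 30:(135,92) 40:(125,97) 50:(118,103) 60:(114,110) 70:(115,118) 80:(122,128) 90:(123,140) 100:(117,153) 110:(114,168) 120:(116,182)
0.084 top,width 30:(122,88) 40:(109,93) 50:(98,99) 60:(89,106) 70:(85,116) 80:(87,128) 90:(97,142) 100:(90,159) 110:(85,179) 120:(87,201)
[-0.0066 -0.0235 -2.1847]
```

Emit:
step_arm --increments '[{"tx": 0.012, "ty": 0, "tz": 0, "spin": 0, "claw": 0.5}, {"tx": -0.006, "ty": 0, "tz": 0, "spin": 0, "claw": 0.5}, {"tx": 0.0, "ty": 0, "tz": -0.04, "spin": 0, "claw": 0.5}, {"tx": 0.0, "ty": 0.0, "tz": -0.08, "spin": 0, "claw": 0.5}, {"tx": 0.0, "ty": 0.04, "tz": -0.1, "spin": 0, "claw": 0.5}, {"tx": 0.0, "ty": 0.08, "tz": -0.1, "spin": 0, "claw": 0.5}, {"tx": 0.0, "ty": 0.12, "tz": -0.1, "spin": 0, "claw": 0.5}, {"tx": 0.0, "ty": 0.15, "tz": -0.1, "spin": 0, "claw": 0.5}]'

```text
time: 23.72
position: [0.5853, -0.0852, 0.3729]
tool_rot: [3.112, 0.421, 0.003]
ft_force: [-1.4, -1.1, -1.6]
grip_width: 0.783
```

Emit:
step_arm --increments '[{"tx": 0.0, "ty": 0.03, "tz": 0, "spin": 0, "claw": 0.5}, {"tx": 0.0, "ty": 0.03, "tz": 0, "spin": 0, "claw": 0.5}, {"tx": 0.0, "ty": 0.03, "tz": 0, "spin": 0, "claw": 0.5}]'

```text
time: 23.97
position: [0.5926, -0.1138, 0.372]
tool_rot: [3.113, 0.415, -0.0]
ft_force: [0.4, 0.2, -2.3]
grip_width: 0.781
```

```bash
python3 -c "
from h import *
rep();nuts();F=[]
a=imaging.get_image('top')
for i in range(8):
    b=imaging.get_image('wrist');F.append(get_state()['ft_force'])
print(np.mean(F,0))
cv2.imwrite('pics/s18.png',np.hstack([cv2.resize(a[170:260,190:320],None,fx=4,fy=4),cv2.resize(b[:,100:400],(280,360))]))
"
```

```text
t 23.97 p [ 0.5926 -0.1138  0.372 ] box xy 0.02058054700411369 -0.21894672536226142 F [ 0.4002  0.2141 -2.3456] w 0.7812087988464231 xang 15.179235085715034 zax [-0.0001 -0.0013 -1.    ]
nut px in box 171 of 2206 centroid [273.7251 221.0409]
[-0.1239  0.0341 -2.1313]
```

View pics/s18.png

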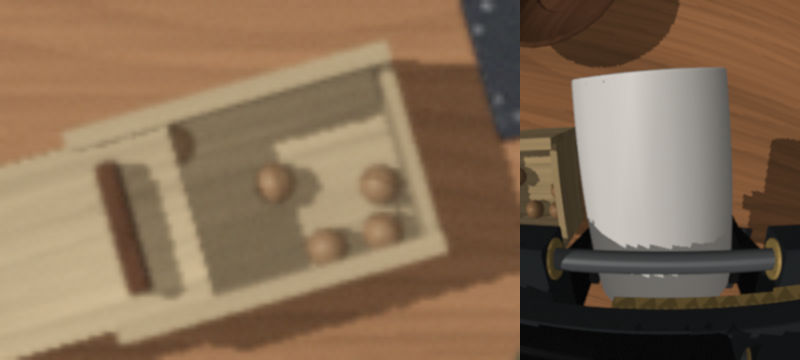

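Emit:
step_arm --increments '[{"tx": 0.0, "ty": 0.0, "tz": 0.03, "spin": 0, "claw": 0.5}, {"tx": 0.0, "ty": 0.0, "tz": 0.06, "spin": 0, "claw": 0.5}, {"tx": 0.0, "ty": 0.0, "tz": 0.085, "spin": 0, "claw": 0.5}, {"tx": 0.0, "ty": 0.0, "tz": 0.085, "spin": 0, "claw": 0.5}, {"tx": 0.0, "ty": 0.0, "tz": 0.085, "spin": 0, "claw": 0.5}]'

```text
time: 24.88
position: [0.5926, -0.1105, 0.2862]
tool_rot: [-3.113, -0.424, 0.004]
ft_force: [0.1, -0.7, -1.7]
grip_width: 0.78
```

Emit:
step_arm --force 8 --increments '[{"tx": 0.0, "ty": 0.0, "tz": 0, "spin": 0, "claw": 0.5}, {"tx": 0.0, "ty": 0.0, "tz": 0, "spin": 0, "claw": 0.5}, {"tx": 0.0, "ty": 0.0, "tz": 0, "spin": 0, "claw": 0.5}, {"tx": 0.0, "ty": 0.0, "tz": 0, "spin": 0, "claw": 0.5}, {"tx": 0.0, "ty": 0.0, "tz": 0, "spin": 0, "claw": 0.5}, {"tx": 0.0, "ty": 0.0, "tz": 0, "spin": 0, "claw": 0.5}]'

```text
time: 25.38
position: [0.5932, -0.1108, 0.2874]
tool_rot: [-3.113, -0.423, -0.002]
ft_force: [-0.6, 0.2, -2.0]
grip_width: 0.785
```

```bash
python3 -c "
from h import *
rep();b=wcup()
s=imaging.get_image('side')
cv2.imwrite('pics/s19.png',np.hstack([cv2.resize(s[160:300,200:340],None,fx=2.6,fy=2.6),cv2.resize(b,(400,364))]))
"
```

```text
t 25.38 p [ 0.5932 -0.1108  0.2874] box xy 0.021930380114742035 -0.21623858978659846 F [-0.6272  0.2067 -2.0484] w 0.7846841785184537 xang 15.483303682293698 zax [ 0.0012  0.0003 -1.    ]
wrist top 200 widths at +10,20,30,60: [58, 89, 91, 74]
0.07 top,width 30:(135,92) 40:(125,97) 50:(118,103) 60:(114,109) 70:(115,118) 80:(122,128) 90:(123,140) 100:(117,153) 110:(114,168) 120:(116,182)
0.084 top,width 30:(122,88) 40:(109,93) 50:(98,99) 60:(89,106) 70:(85,116) 80:(87,128) 90:(97,142) 100:(90,159) 110:(85,179) 120:(87,201)
```

View pics/s19.png

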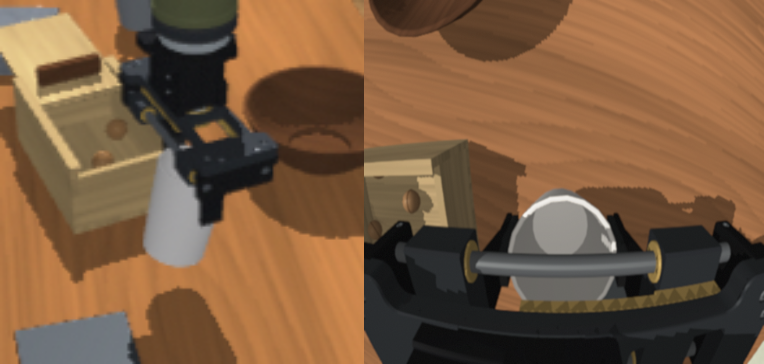

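Emit:
step_arm --force 4 --increments '[{"tx": 0.0, "ty": 0.0, "tz": 0.015, "spin": 0, "claw": 0.5}, {"tx": 0.0, "ty": 0.0, "tz": 0.025, "spin": 0, "claw": 0.5}, {"tx": 0.0, "ty": 0.0, "tz": 0.032, "spin": 0, "claw": 0.5}, {"tx": 0.0, "ty": 0.0, "tz": 0.038, "spin": 0, "claw": 0.5}, {"tx": 0.0, "ty": 0.0, "tz": 0.044, "spin": 0, "claw": 0.5}, {"tx": 0.0, "ty": 0.0, "tz": 0.048, "spin": 0, "claw": 0.5}, {"tx": 0.0, "ty": 0.0, "tz": 0.052, "spin": 0, "claw": 0.5}, {"tx": 0.0, "ty": 0.0, "tz": 0.052, "spin": 0, "claw": 0.5}]'

```text
time: 26.15
position: [0.5932, -0.111, 0.235]
tool_rot: [3.113, 0.423, 0.001]
ft_force: [-0.2, 0.5, 0.5]
grip_width: 0.786
```

Emit:
step_arm --increments '[{"tx": 0.0, "ty": 0.0, "tz": 0.0, "spin": 0, "claw": 0.9}, {"tx": 0.0, "ty": 0.0, "tz": 0, "spin": 0, "claw": 1}, {"tx": 0.0, "ty": 0.0, "tz": 0, "spin": 0, "claw": 1}, {"tx": 0.0, "ty": 0.0, "tz": 0, "spin": 0, "claw": 1}, {"tx": 0.0, "ty": 0.0, "tz": -0.0, "spin": 0, "claw": 1}, {"tx": 0.0, "ty": 0.0, "tz": 0, "spin": 0, "claw": 1}]'

```text
time: 26.65
position: [0.593, -0.1108, 0.2349]
tool_rot: [3.113, 0.423, 0.0]
ft_force: [0.4, -0.1, -0.5]
grip_width: 0.997
```

```bash
python3 -c "
from h import *
rep();P=imaging.camera_params('wrist');b=imaging.get_image('wrist');p,M=tool()
h=cv2.cvtColor(b,cv2.COLOR_BGR2HSV);m=((h[...,1]<40)&(h[...,2]>100)).astype('uint8');m[330:]=0;m[:,:130]=0;m[:,390:]=0
c=max(cv2.findContours(m,0,1)[0],key=cv2.contourArea);print('white bbox',cv2.boundingRect(c))
br=(h[...,1]>90)&(h[...,2]>40)&(h[...,0]<20);print('brown in mouth area',br[225:262,200:310].sum())
for dx in(-.02,-.01,0,.01):
    f=lambda r,z:np.array([proj('wrist',np.array([*(p+M@np.array([dx+r*np.cos(t),r*np.sin(t),0]))[:2],z]),P) for t in np.linspace(0,6.28,60)])
    A=f(.035,.1);B=f(.031,0);print(dx,'rim',A.min(0),A.max(0),'foot top',B[:,1].min())
cv2.imwrite('pics/w20.png',b)
"
```

```text
t 26.65 p [ 0.593  -0.1108  0.2349] box xy 0.021785212877069002 -0.21616424048977217 F [ 0.3727 -0.1389 -0.5278] w 0.9970480415676105 xang 15.488260691433268 zax [ 0.0002  0.     -1.    ]
white bbox (185, 185, 125, 83)
brown in mouth area 301
-0.02 rim [187.2217 259.1948] [324.9447 360.8858] foot top 196.25232493316167
-0.01 rim [184.8578 239.2796] [327.4438 349.823 ] foot top 183.63284393533417
0 rim [182.4631 217.9191] [329.9735 337.7587] foot top 170.69632475805932
0.01 rim [180.0687 195.1938] [332.5008 324.5961] foot top 157.48135439441884
```

View pics/w20.png

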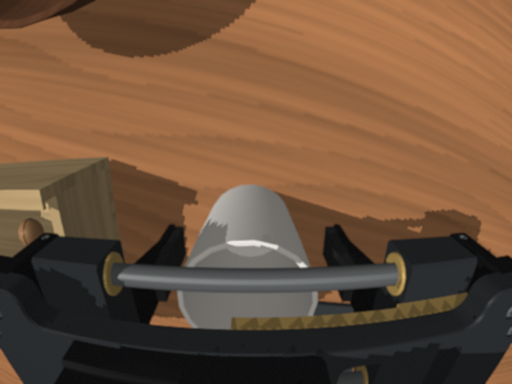

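Emit:
step_arm --force 20 --increments '[{"tx": -0.006, "ty": 0.0, "tz": 0.003, "spin": 0, "claw": 1}, {"tx": -0.011, "ty": 0.0, "tz": 0.005, "spin": 0, "claw": 1}, {"tx": -0.011, "ty": 0.0, "tz": 0.005, "spin": 0, "claw": 0.5}, {"tx": -0.011, "ty": 0.0, "tz": 0.005, "spin": 0, "claw": 0.5}, {"tx": -0.011, "ty": 0.0, "tz": 0.005, "spin": 0, "claw": 0.5}, {"tx": -0.011, "ty": 0.0, "tz": 0.005, "spin": 0, "claw": 0.5}, {"tx": -0.011, "ty": 0.0, "tz": -0.02, "spin": 0, "claw": 0.5}, {"tx": -0.011, "ty": 0.0, "tz": -0.025, "spin": 0, "claw": 0.5}]'

```text
time: 27.37
position: [0.5832, -0.1141, 0.2619]
tool_rot: [3.112, 0.423, 0.004]
ft_force: [1.5, -0.7, -1.8]
grip_width: 0.781
```

```bash
python3 -c "
from h import *
rep(np.array([.468,-.2114,.26]))
a=imaging.get_image('top');h=cv2.cvtColor(a,cv2.COLOR_BGR2HSV)
m=((h[...,2]<80)&(h[...,1]<120)).astype('uint8');m[:205]=0;m[270:]=0;m[:,:340]=0;m[:,410:]=0
c=max(cv2.findContours(m,0,1)[0],key=cv2.contourArea);r=cv2.minAreaRect(c);print(r,plane('top',r[0],.007,cp('top')))
print(plane('top',(374.4,236.5),.007,cp('top')))
"
```

```text
t 27.37 p [ 0.5832 -0.1141  0.2619] box xy 0.01142592032986554 -0.21674449687817376 F [ 1.468  -0.7327 -1.7932] w 0.7808502454969811 xang 15.485031245900288 zax [ 0.0029 -0.0007 -1.    ]
shift [-0.137   0.063   0.0016] dspin -0.16496875409971246
((383.7737731933594, 241.4114990234375), (34.53696060180664, 71.62471008300781), 21.370620727539062) [ 0.4552 -0.2347  0.007 ]
[ 0.4676 -0.2115  0.007 ]
```

Emit:
step_arm --increments '[{"tx": -0.03, "ty": 0.014, "tz": 0, "spin": 0, "claw": 0.5}, {"tx": -0.06, "ty": 0.028, "tz": 0, "spin": 0, "claw": 0.5}, {"tx": -0.09, "ty": 0.042, "tz": 0, "spin": 0, "claw": 0.5}, {"tx": -0.12, "ty": 0.056, "tz": 0, "spin": 0, "claw": 0.5}, {"tx": -0.137, "ty": 0.063, "tz": 0.0, "spin": 0, "claw": 0.5}, {"tx": -0.137, "ty": 0.063, "tz": 0.0, "spin": 0, "claw": 0.5}, {"tx": -0.137, "ty": 0.063, "tz": 0.0, "spin": 0, "claw": 0.5}]'

```text
time: 28.0
position: [0.4663, -0.2116, 0.2595]
tool_rot: [-3.112, -0.419, -0.001]
ft_force: [0.7, 0.7, -3.2]
grip_width: 0.78
```

```bash
python3 -c "
from h import *
rep(np.array([.468,-.2114,.2375]))
P=imaging.camera_params('wrist');b=imaging.get_image('wrist');cv2.imwrite('pics/w21.png',b)
g=lambda x,y:proj('wrist',np.array([.4677,-.2114,.007])+np.array([x*.0998-y*-.0*0,0,0])*0+np.array([np.cos(np.radians(-84.8))*x-np.sin(np.radians(-84.8))*y,np.sin(np.radians(-84.8))*x+np.cos(np.radians(-84.8))*y,0]),P)
print([g(x,y) for x,y in((.055,.055),(.055,-.055),(-.055,-.055),(-.055,.055))])
h=cv2.cvtColor(b,cv2.COLOR_BGR2HSV);m=((h[...,2]<90)&(h[...,1]<110)).astype('uint8')*255;m[225:]=0
for c in cv2.findContours(m,0,1)[0]:
    if cv2.contourArea(c)>500:print(cv2.boundingRect(c),cv2.approxPolyDP(c,4,True).reshape(-1,2).tolist())
"
```

```text
t 28.00 p [ 0.4663 -0.2116  0.2595] box xy -0.1274465780509287 -0.2791092161484045 F [ 0.7265  0.6843 -3.198 ] w 0.7797379871579865 xang 15.340986537543113 zax [ 0.0008  0.0013 -1.    ]
shift [0.0017 0.0002 0.022 ] dspin -0.3090134624568872
[array([334.8081, 148.4641]), array([303.9099, 265.8761]), array([184.6987, 247.0304]), array([199.2783, 123.706 ])]
(188, 123, 146, 102) [[201, 124], [188, 224], [197, 224], [222, 180], [248, 170], [276, 179], [306, 224], [314, 224], [333, 148]]
(0, 0, 62, 152) [[56, 0], [6, 0], [8, 139], [0, 141], [0, 151], [61, 134]]
```

Emit:
step_arm --increments '[{"tx": 0.001, "ty": 0, "tz": 0.01, "spin": 0, "claw": 0.5}, {"tx": 0.001, "ty": 0, "tz": 0.018, "spin": 0, "claw": 0.5}, {"tx": 0.001, "ty": 0, "tz": 0.022, "spin": 0, "claw": 0.5}, {"tx": 0.001, "ty": 0, "tz": 0.023, "spin": 0, "claw": 0.5}, {"tx": 0.001, "ty": 0, "tz": 0.023, "spin": 0, "claw": 0.5}]'

```text
time: 28.47
position: [0.4687, -0.2092, 0.2365]
tool_rot: [-3.11, -0.425, 0.003]
ft_force: [-2.0, 4.5, 5.1]
grip_width: 0.78
```

```bash
python3 -c "
from h import *
rep();cv2.imwrite('pics/w22.png',imaging.get_image('wrist'));rep()
"
```

```text
t 28.47 p [ 0.4687 -0.2092  0.2365] box xy -0.12442749969606635 -0.2774459161369148 F [-1.9929  4.4669  5.0612] w 0.7798067292911506 xang 15.580530497027441 zax [-0.0022  0.0028 -1.    ]
t 28.52 p [ 0.4687 -0.2092  0.2365] box xy -0.1245021592903919 -0.27743639921590363 F [-2.5611  4.0138  5.3812] w 0.7761469359880061 xang 15.580658977784237 zax [-0.0021  0.0027 -1.    ]
```

Contact; ease up slightly, open and rise.

Emit:
step_arm --force 5 --increments '[{"tx": 0, "ty": 0, "tz": -0.001, "spin": 0, "claw": 0.6}, {"tx": 0, "ty": 0, "tz": -0.001, "spin": 0, "claw": 0.85}, {"tx": 0, "ty": 0, "tz": -0.001, "spin": 0, "claw": 1}, {"tx": 0, "ty": 0, "tz": -0.001, "spin": 0, "claw": 1}, {"tx": 0, "ty": 0, "tz": -0.001, "spin": 0, "claw": 1}, {"tx": 0, "ty": 0, "tz": -0.03, "spin": 0, "claw": 1}, {"tx": 0, "ty": 0, "tz": -0.07, "spin": 0, "claw": 1}, {"tx": 0, "ty": 0, "tz": -0.11, "spin": 0, "claw": 1}]'

```text
time: 29.18
position: [0.4675, -0.2109, 0.3473]
tool_rot: [3.112, 0.421, -0.005]
ft_force: [1.2, 1.5, 0.8]
grip_width: 0.999
```

```bash
python3 -c "
from h import *
rep(box(0,.11,.35))
print(get_state()['joint_positions'])
b=imaging.get_image('wrist');s=imaging.get_image('side')
cv2.imwrite('pics/s23.png',np.hstack([cv2.resize(s[200:340,180:320],None,fx=2.6,fy=2.6),cv2.resize(b,(400,364))]))
"
```

```text
t 29.18 p [ 0.4675 -0.2109  0.3473] box xy -0.126074807453169 -0.27873942545636016 F [1.2399 1.463  0.8035] w 0.9988566663517071 xang 15.407505315453202 zax [-0.0032 -0.0017 -1.    ]
shift [ 0.1244 -0.3893 -0.0035] dspin -0.24249468454679857
[-0.7424  0.1107  1.1916  1.8938 -0.1067  1.2107 -0.8168]
```

View pics/s23.png

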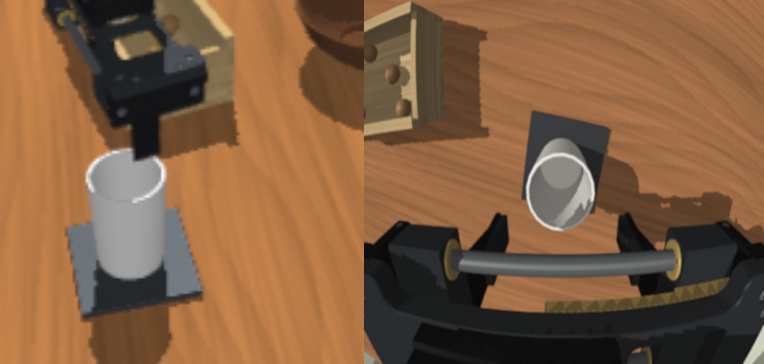

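Emit:
step_arm --increments '[{"tx": 0.01, "ty": -0.03, "tz": 0, "spin": -0.2, "claw": 0}, {"tx": 0.124, "ty": -0.394, "tz": 0, "spin": -0.2, "claw": 0}, {"tx": 0.124, "ty": -0.394, "tz": 0, "spin": -0.2, "claw": 0}, {"tx": 0.124, "ty": -0.394, "tz": 0, "spin": -0.2, "claw": 0}, {"tx": 0.124, "ty": -0.394, "tz": 0, "spin": -0.2, "claw": 0}, {"tx": 0.124, "ty": -0.394, "tz": 0, "spin": -0.2, "claw": 0}, {"tx": 0.124, "ty": -0.394, "tz": 0, "spin": -0.2, "claw": 0}, {"tx": 0.124, "ty": -0.394, "tz": 0, "spin": -0.2, "claw": 0}]'

```text
time: 29.95
position: [0.479, 0.1141, 0.3467]
tool_rot: [-3.111, -0.428, -0.0]
ft_force: [1.1, 0.3, 0.7]
grip_width: 0.479
```

Emit:
step_arm --increments '[{"tx": 0, "ty": 0, "tz": 0, "spin": 0, "claw": 0}, {"tx": 0, "ty": 0, "tz": 0, "spin": 0, "claw": 0}]'

```text
time: 30.12
position: [0.479, 0.115, 0.3462]
tool_rot: [3.11, 0.437, -0.001]
ft_force: [1.0, -1.6, -0.9]
grip_width: 0.324
```

```bash
python3 -c "
from h import *
rep(box(0,.118,.274))
print(get_state()['joint_positions'])
"
```

```text
t 30.12 p [0.479  0.115  0.3462] box xy -0.027062930542253002 0.03200673049412643 F [ 0.9655 -1.5641 -0.8681] w 0.32446557165095996 xang 16.00019878545017 zax [-0.0005 -0.0015 -1.    ]
shift [ 0.0277 -0.0859  0.0721] dspin 0.3501987854501696
[-1.1348  0.006   0.8583  1.9349 -0.0035  1.2036 -1.5667]
```

Emit:
step_arm --increments '[{"tx": 0.014, "ty": -0.04, "tz": 0, "spin": 0, "claw": 0}, {"tx": 0.028, "ty": -0.08, "tz": 0, "spin": 0, "claw": 0}, {"tx": 0.028, "ty": -0.087, "tz": 0, "spin": 0, "claw": 0}, {"tx": 0.028, "ty": -0.087, "tz": 0, "spin": 0, "claw": 0}, {"tx": 0.028, "ty": -0.087, "tz": 0.035, "spin": 0, "claw": 0}, {"tx": 0.028, "ty": -0.087, "tz": 0.065, "spin": 0, "claw": 0}, {"tx": 0.028, "ty": -0.087, "tz": 0.072, "spin": 0, "claw": 0}, {"tx": 0.028, "ty": -0.087, "tz": 0.072, "spin": 0, "claw": 0}]'

```text
time: 30.78
position: [0.4822, 0.2012, 0.273]
tool_rot: [3.11, 0.423, -0.007]
ft_force: [0.1, -0.5, 0.5]
grip_width: 0.004
```

```bash
python3 -c "
from h import *
rep(box(0,-.038,.274))
"
```

```text
t 30.78 p [0.4822 0.2012 0.273 ] box xy -0.0007371595578351568 0.11408418631546972 F [ 0.0732 -0.4689  0.5064] w 0.004359105005351907 xang 15.506391927809702 zax [-0.0038 -0.0037 -1.    ]
shift [ 0.0011  0.1521 -0.0006] dspin -0.14360807219029859
```

Emit:
step_arm --increments '[{"tx": 0.001, "ty": 0.015, "tz": 0, "spin": 0, "claw": 0}, {"tx": 0.001, "ty": 0.035, "tz": 0, "spin": 0, "claw": 0}, {"tx": 0.001, "ty": 0.055, "tz": 0, "spin": 0, "claw": 0}, {"tx": 0.001, "ty": 0.075, "tz": 0, "spin": 0, "claw": 0}, {"tx": 0.001, "ty": 0.095, "tz": 0, "spin": 0, "claw": 0}, {"tx": 0.001, "ty": 0.115, "tz": 0, "spin": 0, "claw": 0}, {"tx": 0.001, "ty": 0.13, "tz": 0, "spin": 0, "claw": 0}, {"tx": 0.001, "ty": 0.14, "tz": 0, "spin": 0, "claw": 0}]'

```text
time: 31.45
position: [0.5226, 0.0667, 0.2769]
tool_rot: [-3.112, -0.424, -0.005]
ft_force: [-0.9, 2.3, 1.6]
grip_width: 0.005
```

Emit:
step_arm --increments '[{"tx": 0, "ty": 0.005, "tz": 0, "spin": 0, "claw": 0}, {"tx": 0, "ty": 0.01, "tz": 0, "spin": 0, "claw": 0}, {"tx": 0, "ty": 0.012, "tz": 0, "spin": 0, "claw": 0}, {"tx": 0, "ty": 0.012, "tz": 0, "spin": 0, "claw": 0}]'

```text
time: 31.78
position: [0.5251, 0.0575, 0.2752]
tool_rot: [3.112, 0.429, 0.001]
ft_force: [0.2, 0.6, 0.3]
grip_width: 0.005
```

```bash
python3 -c "
from h import *
rep(box(0,-.038,.274))
"
```

```text
t 31.78 p [0.5251 0.0575 0.2752] box xy 0.0018450482058962525 -0.03579987997381035 F [0.2168 0.5615 0.2817] w 0.005294584936828179 xang 15.69705450007357 zax [ 0.0007 -0.0001 -1.    ]
shift [-0.0018  0.0022  0.0012] dspin 0.04705450007356937
```

Push on gently until the stop is felt.

Emit:
step_arm --increments '[{"tx": 0, "ty": 0.003, "tz": 0, "spin": 0, "claw": 0}, {"tx": 0, "ty": 0.005, "tz": 0, "spin": 0, "claw": 0}, {"tx": 0, "ty": 0.006, "tz": 0, "spin": 0, "claw": 0}, {"tx": 0, "ty": 0.006, "tz": 0, "spin": 0, "claw": 0}]'

```text
time: 32.12
position: [0.5266, 0.0519, 0.2749]
tool_rot: [3.112, 0.429, 0.0]
ft_force: [0.8, 1.4, 0.3]
grip_width: 0.007
```

```bash
python3 -c "
from h import *
rep(box(0,-.038,.274))
"
```

```text
t 32.12 p [0.5266 0.0519 0.2749] box xy 0.0017628247795383534 -0.04163694095570922 F [0.8108 1.3629 0.3478] w 0.007145034150321381 xang 15.69535125009678 zax [ 0.0002 -0.0001 -1.    ]
shift [-0.0018 -0.0036  0.0009] dspin 0.04535125009677898
```

Emit:
step_arm --increments '[{"tx": 0, "ty": 0.002, "tz": 0, "spin": 0, "claw": 0}, {"tx": 0, "ty": 0.004, "tz": 0, "spin": 0, "claw": 0}, {"tx": 0, "ty": 0.005, "tz": 0, "spin": 0, "claw": 0}, {"tx": 0, "ty": 0.005, "tz": 0, "spin": 0, "claw": 0}]'

```text
time: 32.45
position: [0.5275, 0.049, 0.2748]
tool_rot: [-3.108, -0.43, 0.002]
ft_force: [-2.8, 7.5, 2.2]
grip_width: 0.005
```

```bash
python3 -c "
from h import *
rep(box(0,-.038,.274))
"
```

```text
t 32.45 p [0.5275 0.049  0.2748] box xy 0.0018572486598771927 -0.044662179765752576 F [-2.7521  7.5472  2.1987] w 0.00537225061352844 xang 15.762349085811756 zax [-0.0016  0.0037 -1.    ]
shift [-0.0018 -0.0067  0.0009] dspin 0.11234908581175596
```

Emit:
step_arm --increments '[{"tx": 0, "ty": -0.015, "tz": 0, "spin": 0, "claw": 0}, {"tx": 0, "ty": -0.02, "tz": -0.04, "spin": 0, "claw": 0}, {"tx": 0, "ty": -0.02, "tz": -0.08, "spin": 0, "claw": 0}, {"tx": 0.02, "ty": 0.02, "tz": -0.12, "spin": 0, "claw": 0}, {"tx": 0.04, "ty": 0.06, "tz": -0.12, "spin": 0, "claw": 0}, {"tx": 0.06, "ty": 0.1, "tz": -0.12, "spin": 0, "claw": 0}, {"tx": 0.06, "ty": 0.14, "tz": -0.12, "spin": 0, "claw": 0}, {"tx": 0.06, "ty": 0.17, "tz": -0.12, "spin": 0, "claw": 0}]'

```text
time: 33.12
position: [0.6313, -0.0956, 0.3945]
tool_rot: [3.11, 0.433, -0.0]
ft_force: [-0.6, 0.5, 0.0]
grip_width: 0.002
```

Emit:
step_arm --increments '[{"tx": 0, "ty": 0.0, "tz": 0, "spin": 0, "claw": 0}, {"tx": 0, "ty": 0.0, "tz": 0, "spin": 0, "claw": 0}]'

```text
time: 33.28
position: [0.6291, -0.1002, 0.3944]
tool_rot: [3.11, 0.415, -0.003]
ft_force: [0.1, 0.7, -1.2]
grip_width: 0.006
```

```bash
python3 -c "
from h import *
rep()
a=imaging.get_image('top');s=imaging.get_image('side')
cv2.imwrite('pics/f.png',np.hstack([cv2.resize(a,None,fx=.78,fy=.78),cv2.resize(s,None,fx=.78,fy=.78)]))
cv2.imwrite('pics/fin_top.png',a)
h=cv2.cvtColor(a,cv2.COLOR_BGR2HSV);k=np.zeros(a.shape[:2],'uint8');k[190:240,260:298]=(h[190:240,260:298,2]<110)
c=max(cv2.findContours(k,0,1)[0],key=cv2.contourArea);r=cv2.minAreaRect(c);X=plane('top',r[0],.108,cp('top'))[:2]-C;print('rib',r,X@EX,X@EY)
o=cv2.imread('pics/top.png');d=cv2.absdiff(a,o).max(2)
for n,(x,y,w,hh) in dict(bowl=(222,72,45,70),pot=(75,150,50,42),book=(90,228,72,60)).items():print(n,np.median(d[y:y+hh,x:x+w]),(d[y:y+hh,x:x+w]>40).sum())
"
```

```text
t 33.28 p [ 0.6291 -0.1002  0.3944] box xy 0.05942299961608486 -0.21574350681275728 F [ 0.1411  0.6632 -1.1761] w 0.005865771158914222 xang 15.206866454922364 zax [-0.0013 -0.0037 -1.    ]
rib ((278.2264099121094, 210.29248046875), (32.82917022705078, 5.7691426277160645), 74.05460357666016) 0.0002498914995590475 -0.060409576608910304
bowl 6.0 0
pot 7.0 0
book 8.0 0
```

View pics/f.png

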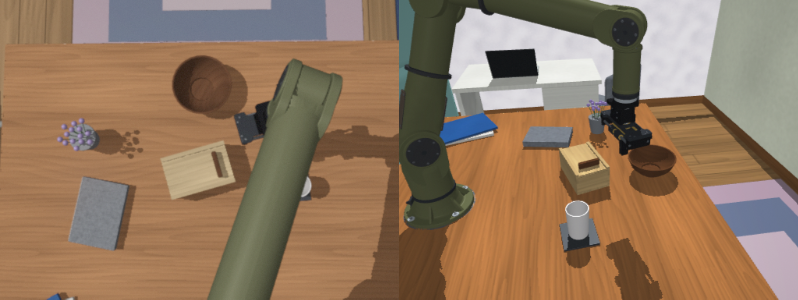

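```bash
python3 -c "
from bench import workorder
print(workorder.close_job())"
```

```text
the job is handed in; nothing more can be done
None
```

I handed the job in at 33 s of the allowed 72. The lid was slid open, the walnuts were tipped into the box, the cup was stood on the coaster and the lid was pushed shut. The tool can't tilt, so I tipped the cup by pivoting it in the pads against the box's long rail.

**Trouble on the way:** the first two tries at tipping did not tilt the cup far enough, and no nuts came out. The cup also slid in the grip. After the second try I set it down on the table, gripped it again and poured on the third. During that pour the force on the wrist reached about 18 N.

**Last checks:**
- **Lid:** the rib measured 60.4 mm to the -y side of the box's middle (60 is shut), and the stop was felt at about 8 N.
- **Cup:** the side view shows it upright on the coaster and the wrist view shows it empty. It was set down within about 2 mm of the coaster's centre, judging by the arm's position.
- **Bystanders:** the bowl, pot and book showed no change against the first top picture.
- **Robot:** it was clear of everything when I handed in.

**Not fully confirmed:**
- **Sixth walnut:** I saw only five of the six walnuts in the box. The cup was empty, no nut lay on the table in the final pictures, and the weight loss of about 0.7 N fits six. So the sixth is most likely under the lid, but I never saw it.
- **Picture budget:** I viewed 20 pictures, twice the budget of 10.

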